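Tighten a terminal nut between two barriers with a ring wrench

TASK

The brass hexagon nut on the white porcelain terminal block in the drawer has come loose: take the ring wrench and tighten the nut clockwise, lifting and reseating the ring for each short swing between the two barriers, until it stops turning and is nipped up with about 12 N on the middle of the handle. Turn it with the wrench only, never pull harder than about 18 N on the nut or lean on the barriers that hard, or the porcelain cracks. Then lay the wrench flat on the drawer's base, clear of the block, and leave the compass, the ammeter and the glass tube where they are.

Things in the scene. Friction and masses are not known exactly. Their poses are not given: they have to be found in the camera images.
- wrench_grip (a point): Middle of the handle of the loose steel ring wrench (218 mm, about 0.35 kg), red band, the point to grip; half-way up the straight bar (10 mm wide, 18 mm high, 80 mm back to 60 mm ahead of here), 25 mm above the underside of ring and eye, on which it lies. x points along the handle to the ring, z up. Centre of mass 7 mm ahead. The far end is a round eye, 26 mm across, 34 mm high, 85 mm behind.
- wrench_ring (a point): Centre of the underside of the wrench's hexagonal ring, 95 mm ahead (+x) of wrench_grip and 25 mm below it. The ring is 18 mm high, open through, 32.2 mm across its inner flats (1.1 mm clearance round the nut), 51 mm over its outer corners. Two inner corners lie on the handle's axis.
- nut_top (a point): Centre of the top of the brass nut, turning about a vertical axis. 18 mm high, 30 mm across flats, 34.6 over corners; the top 5.5 mm taper to 23 mm over corners. x points to a corner: the ring fits when the wrench's yaw is the nut's plus any multiple of 60 degrees, with about 7 degrees of play each way. The seated ring's underside rests on a washer 18 mm below here, 12 mm above the drawer's base.
- nut (a joint): Turn of the nut on its stud, rad, growing as it is tightened (clockwise from above). 0 to 2.4; 2.4 is fully home, against a solid stop. Turning it takes about 0.3 N m (3 N at the middle of the handle). It stays where it is left.
- stud (a joint): Elastic twist of the stud in its bush, rad, clockwise positive; springs back when let go; 30 N m per rad of twist. Tight means 0.027 or more (0.8 N m on the nut) with the nut home; above 0.063 either way (1.9 N m, 20 N at the middle of the handle) the porcelain cracks.
- block: White porcelain terminal block, fixed; origin on its underside below the nut's axis, x to its rear. Plate 8 mm high, x -40 to 50, y -56 to 56 mm. Barriers left and right: inner faces at y = +-42 mm, 8 thick, 52 high, x -31 to 50; low rail at the rear. Seated, handle out of the open front (-x), the wrench's yaw has about 48 degrees each side of the block's yaw before the bar meets a barrier.
- wrench: The whole wrench, its origin on its underside, 25 mm below wrench_grip.
- compass: Bystander: round brass compass, 68 mm across, 20 mm high; origin at the centre of its underside.
- ammeter: Bystander: aluminium box ammeter 80 by 88 by 42 mm; origin at the centre of its underside.
- tube: Bystander: green glass tube 20 mm thick with square brass end caps 26 mm wide, 140 mm long, lying along its x; origin at the centre of its underside.
- stud_foot: Fixed foot that carries the stud, its steel washer (48 mm across) and the nut; origin on the drawer's base on the nut's axis. The beech base is a fixed tray 0.58 by 0.76 m inside, top 10 mm above the work surface, walls 46 to 50 mm high. A fixed rack of five brass resistor cylinders, up to 64 mm high, stands 0.12 m or more behind the nut.
Mind the look-alikes: they are no part of the job. Of the things that look like the wrench, the largest one is meant.

How it is judged (in metres and radians):
On the way, in this order (a step that is already met when the one before it is completed fails the run):
1. the wrench's ring is seated down over the nut (horizontal distance between wrench_ring and nut_top below 0.005 m and z of wrench_ring in the frame of nut_top below -0.011 m), for 0.1 s.
2. the nut is fully home and pulled tight (0.8 N m or more) (value of joint nut above 2.35 rad and value of joint stud above 0.027 rad), for 0.1 s.
At the end, for the whole second after the job is handed in: the nut is still home (its joint above 2.33 rad), and the wrench lies at rest and upright (within 0.08 rad) flat on the drawer's base, its ring more than 60 mm from the nut's axis, not touching the block (value of joint nut above 2.33 rad and height (world z) of wrench between 0.006 and 0.015 m and angle between wrench's own z axis and vertical below 0.08 rad and horizontal distance between wrench_ring and nut_top above 0.06 m and contact force between wrench and block below 0.1 N and linear speed of wrench below 0.02 m/s).
It fails at once if the nut is over-tightened: more than 1.9 N m, the porcelain cracks (value of joint stud above 0.063 rad or value of joint stud below -0.063 rad).
It fails at once if the wrench leans on the block with more than 20 N (contact force between wrench and block above 20 N).
It fails at once if the fingers turn the nut directly instead of the wrench (contact force between the fingers and stud_foot above 2 N).
It fails at once if a bystander is shifted more than 15 mm (distance of any of compass, ammeter, tube from where it was at the start of the episode above 0.015 m).
It also fails if it takes over 72 s, if anything falls off the work surface, if the arm or the gripper's body presses on something with over 40 N, if the wrist force passes 120 N, or if a joint passes its speed limit or range.

ROBOT

A 6-joint arm with a two-finger parallel gripper is mounted at the origin on the work surface. World frame = base frame: x ahead of the robot, y to its left, z up, the work surface at z = 0. Lengths are in mm, angles in rad, forces in N, time in s.
With the tool pointing down it reaches from about 350 to 925 mm from the base axis. Payload 6.4 kg.
Tool frame: the origin (TCP) lies on the centre line of the jaws, within the pads' length; the fingertips stand r.nose_length ahead of it and the grasp point (between the pads) is the TCP (r.nose_length is the distance from the TCP to the fingertips, in mm); z points along the fingers, y is the direction in which the jaws open and shut (so a half turn about z gives the same grasp; the last joint's range is limited). The gripper opens to 94 mm and grips with 3 to 60 N. Pads are 16 mm wide; open, the fingers measure 119 mm over their backs; the gripper's body (75 mm by 177 mm) begins 78 mm behind the grasp point.
Start: joints at [-1.459, 0.245, 1.558, -0, 1.339, -0.174], TCP at [183.256, -623.643, 224.455] pointing down, gripper open.
Joint ranges: [-3.13, 3.13], [-1.02, 2.26], [0.13, 2.54], [-0.95, 4.09], [0.21, 2.88], [-2.74, 2.74]. Speed limits (rad/s): [2.57, 2.57, 3.14, 3.14, 3.14, 3.14].

INTERFACE

Orientations are given as a rotation vector (axis times angle).
In Python, from workcell import r, imaging gives the robot as it stands. The module is installed in compiled form; this text tells all that it offers.
- The arm moves only by the tool play_rows, never from a script. Its argument "motion" is a list of rows, each a list of 5 numbers: the finger opening in mm, from 0 to 94, then the shift along the tool's x, y, z in mm, then the turn about the tool's z in degrees. A call has exactly 8 rows; each row shifts and turns the pose as measured when the row begins, along the tool's axes as they then stand; what a row does not reach is not made up. A row lasts 1/12 s, in which the tool goes at most 41.7 mm and 7.16 degrees, less where a joint would pass 70% of its speed; a pose out of reach is approached as far as the arm can. A call with a gripper value outside its range is refused whole. The fingers move at their own pace and stop on an object; "newtons" is the grip in N (left out, the last holds). Time passes only in rows, so rows that do not move let the fingers close, or fill a call up. It gives the time, the measured TCP pose, the force and the opening at its end, in the units of the state.
- r.state(): the state, without advancing time (a new reading comes with each control period).
- imaging.snapshot(name): name is "scene" or "top"; returns a dict with "img" (384x512x3 uint8, blue, green, red), "range_z" (384x512 float32, mm along the optical axis (not along the pixel's ray), 0 where there is no reading), "intrinsics" (3x3 intrinsics, pixels), "k1" (the pictures are not rectified: a ray, as slopes to the right and down, at radius r is drawn at 1 + k1 r^2 times it, then the intrinsics apply), "origin" and "orientation" of the camera in the world. Camera axes: x right, y down, z forward; pixel columns grow to the right and rows downward; lengths in mm; the calibration is good to about 2 mm. A picture is of the moment at which its call begins.
- r.sign_off(): hands the job in, once; it reports no verdict.
The state is a dict: "t": time; "qpos": joint angles; "dq": joint speeds; "joint_torque": joint torques, N m; "tcp_pos": TCP position; "ee_rot": TCP orientation; "force": force on the tool from outside, world axes, zero at the start; "moment": the same for the moment, N m; "width": finger opening in mm.
Only numpy, scipy, OpenCV 4.12 (cv2) and the standard library are available. Lean on these libraries where they do the work, as an engineer would, in place of code of your own. Each camera call takes 0.05 s, during which the arm holds its last target. There are 200 camera calls.

## Working session

There is one attempt and no reset: what is moved stays moved. The work goes in short steps, Python scripts to look and compute and a tool call to move; the robot and the scene stay as the last step left them, time stands still between calls to the robot, and variables do not carry over. Pictures are saved under pics/ and viewed, about 8 in all and at most 12, crops included, and the job is handed in when it is done.

Besides the shell and the picture viewer there is one more tool, called after "Emit:" by a JSON object that holds its "api" and its "payload", one argument or row to a line. play_rows: Moves the arm, as the interface text tells. Its arguments: {"type":"object","properties":{"motion":{"type":"array"},"newtons":{"type":"number"}},"required":["motion"]}

```bash
mkdir -p pics; cat > h.py <<'E'
import numpy as np, cv2
from scipy.spatial.transform import Rotation as R
from workcell import r, imaging
def rot(o):
    o=np.array(o,float)
    if o.shape==(3,3): return o
    return R.from_rotvec(o).as_matrix() if o.size==3 else R.from_quat(o).as_matrix()
def dist(s): return np.array([[s['k1']]+[0]*4],float).reshape(-1)
def ray(s,uv):
    K=np.array(s['intrinsics'],float); uv=np.array(uv,float).reshape(-1,2)
    p=(uv-K[:2,2])/[K[0,0],K[1,1]]
    q=p.copy()
    for _ in range(20): q=p/(1+s['k1']*(q**2).sum(1,keepdims=True))
    return np.c_[q,np.ones(len(q))]
def onz(s,uv,z):
    d=ray(s,uv)@rot(s['orientation']).T; o=np.array(s['origin'],float)
    return o+d*((z-o[2])/d[:,2])[:,None]
def cloud(s):
    h,w=s['range_z'].shape; v,u=np.mgrid[:h,:w]
    d=ray(s,np.c_[u.ravel(),v.ravel()])*s['range_z'].reshape(-1,1)
    return (d@rot(s['orientation']).T+np.array(s['origin'],float)).reshape(h,w,3)
E
python3 - <<'E'
from h import *
st=r.state(); print(r.nose_length,{k:np.round(v,3) for k,v in st.items()}); print(rot(st['ee_rot']).round(3))
for n in('scene','top'):
    s=imaging.snapshot(n); np.save(n+'0.npy',s,allow_pickle=True); cv2.imwrite(f'pics/{n}0.png',s['img'])
    print(n,s['origin'],s['orientation'],s['intrinsics'],s['k1'])
E
```

```text
19.0 {'t': np.float64(0.0), 'qpos': array([-1.459,  0.246,  1.559, -0.   ,  1.339, -0.174]), 'dq': array([-0.001,  0.002, -0.002,  0.001, -0.001,  0.   ]), 'joint_torque': array([-1.0000e-03, -4.1584e+01, -3.1461e+01,  6.8000e-02,  3.3000e-02,
       -0.0000e+00]), 'tcp_pos': array([ 183.165, -623.09 ,  223.375]), 'ee_rot': array([-3.108, -0.447, -0.   ]), 'force': array([-1.154,  0.805,  0.814]), 'moment': array([-0.033,  0.038,  0.022]), 'width': np.float64(94.056)}
[[ 0.959  0.282 -0.   ]
 [ 0.282 -0.959  0.002]
 [ 0.    -0.002 -1.   ]]
scene [ 844.79694373 -272.85249718  860.24598809] [-2.34957272 -1.20593797  0.35571225] [[384.11929154   0.         255.2626322 ]
 [  0.         384.11929154 192.08437496]
 [  0.           0.           1.        ]] -0.07667533593436175
top [ 372.37966667    7.92512218 1543.1601395 ] [-2.19508254  2.19719824 -0.05487574] [[481.61021608   0.         248.92141098]
 [  0.         481.61021608 195.9153354 ]
 [  0.           0.           1.        ]] -0.11711471317600858
```

View pics/top0.png

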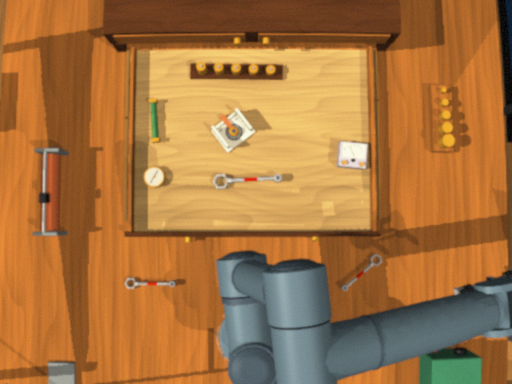

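View pics/scene0.png

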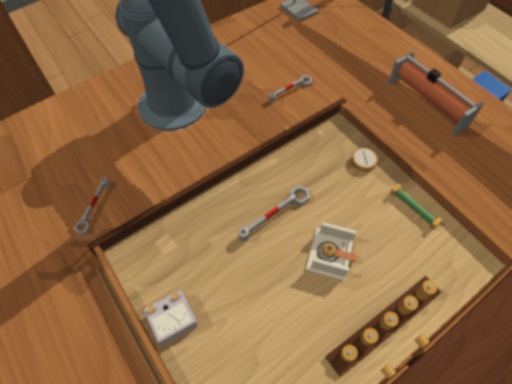

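Top view: the big wrench lies in the drawer with its ring at about (220,181), its red band at (250,180) and its eye at (279,177). The block is at (233,130). Next I'll zoom in and measure.

```bash
python3 - <<'E'
from h import *
S={n:np.load(n+'0.npy',allow_pickle=True).item() for n in('scene','top')}
t=S['top'];c=S['scene']
a=cv2.resize(t['img'][95:200,200:300],None,fx=5,fy=5,interpolation=cv2.INTER_CUBIC)[:525,:500]
b=cv2.resize(c['img'][215:285,295:365],None,fx=7.5,fy=7.5,interpolation=cv2.INTER_CUBIC)[:525]
cv2.imwrite('pics/crop0.png',np.hstack([a[:, :],b])[:, :800] if 0 else cv2.resize(np.hstack([a,b]),(800,410)))
for n,s in S.items():
    P=cloud(s); hsv=cv2.cvtColor(s['img'],cv2.COLOR_BGR2HSV)
    red=((hsv[...,0]<8)|(hsv[...,0]>172))&(hsv[...,1]>150)&(hsv[...,2]>110)
    k,l,stt,cen=cv2.connectedComponentsWithStats(red.astype(np.uint8))
    for i in range(1,k):
        if 8<stt[i,4]<400: print(n,'red',stt[i,4],cen[i].round(1),onz(s,cen[i],44).round(1),np.median(P[l==i],0).round(1))
    inside=(P[...,0]>330)&(P[...,0]<860)&(abs(P[...,1])<340)
    grey=(hsv[...,1]<60)&inside&(P[...,2]>18)&(hsv[...,2]>60)
    k,l,stt,cen=cv2.connectedComponentsWithStats(grey.astype(np.uint8))
    for i in range(1,k):
        if stt[i,4]>25:
            m=l==i; v,u=np.nonzero(m)
            print(n,'grey',stt[i],cen[i].round(1),np.median(P[m],0).round(1),'zmax',np.percentile(P[m][:,2],98).round(1))
    f=(hsv[...,1]>40)&inside; print(n,'floor',np.median(P[f][:,2]))
E
```

```text
scene red 26 [288.8  86.4] [[191.  301.1  44. ]] [174.8 315.9  23.8]
scene red 22 [ 92. 200.] [[ 213.  -340.5   44. ]] [ 197.6 -342.9   25. ]
scene red 63 [271.3 212.2] [[503.    3.1  44. ]] [502.3   3.6  42.5]
scene grey [355 150  20  16 241] [364.5 157.2] [509.8 310.4  29.8] zmax 33.1
scene grey [279 186  31  23 239] [295.1 197.1] [500.9  82.   28.1] zmax 44.5
scene grey [239 217  26  24 209] [249. 229.] [506.7 -73.2  42. ] zmax 45.7
scene grey [ 308  223   48   56 1143] [331.6 250. ] [659.8  55.3  31.1] zmax 63.7
scene grey [ 153  291   44   48 1221] [175.  315.3] [ 585.4 -308.6   51.6] zmax 55.3
scene floor 9.57521651048694
top red 38 [250.2 179. ] [[500.3   3.9  44. ]] [500.3   4.4  43. ]
top red 22 [359.5 274.4] [[ 201.7 -337.1   44. ]] [ 199.7 -340.1   24.8]
top red 28 [151.8 283. ] [[176.  310.7  44. ]] [173.1 316.8  22.7]
top grey [212 109  42  41 512] [232.6 129.8] [657.6  55.4  23.6] zmax 66.1
top grey [337 141  24  28 544] [349.  154.3] [ 577.6 -306.    52.2] zmax 59.2
top grey [146 169  16  16 199] [153.5 176.4] [510.9 309.5  31.1] zmax 37.6
top grey [213 174  30  14 126] [226.6 180.3] [497.2  79.5  34.4] zmax 49.5
top grey [258 175  23   7  90] [271.1 177.9] [503.2 -67.4  43.3] zmax 50.6
top floor 10.53239237002822
```

View pics/crop0.png

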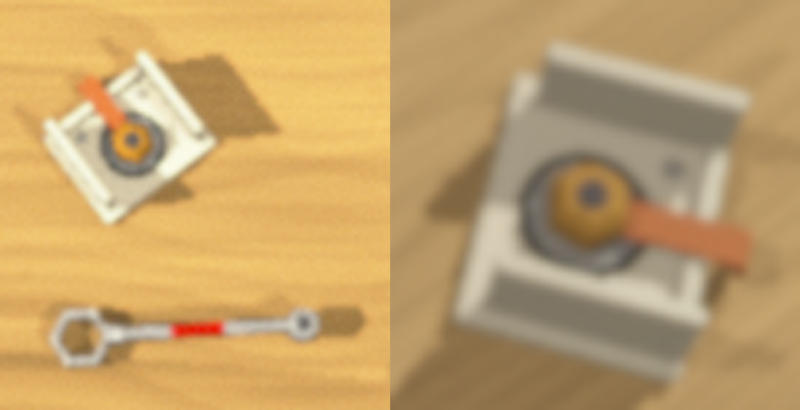

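```bash
cat > m.py <<'E'
from h import *
def nut(s,c0=None):
    """yellow nut blob -> centre on plane z=37 and hexagon phase of its outline"""
    P=cloud(s); hsv=cv2.cvtColor(s['img'],cv2.COLOR_BGR2HSV)
    m=(hsv[...,0]>14)&(hsv[...,0]<28)&(hsv[...,1]>140)&(np.hypot(P[...,0]-655,P[...,1]-52)<28)&(P[...,2]>28)
    m=cv2.morphologyEx(m.astype(np.uint8),cv2.MORPH_CLOSE,np.ones((5,5)))
    v,u=np.nonzero(m); return m,np.c_[u,v]
E
python3 - <<'E'
from m import *
for n in('scene','top'):
    s=np.load(n+'0.npy',allow_pickle=True).item()
    m,uv=nut(s); print(n,len(uv),uv.mean(0).round(1),onz(s,uv.mean(0),38).round(1))
    h=cv2.convexHull(uv.astype(np.float32))[:,0]; w=onz(s,h,36)[:,:2]
    M=cv2.moments(w.astype(np.float32)[:,None]); c=np.array([M['m10'],M['m01']])/M['m00']
    d=w-c; th=np.arctan2(d[:,1],d[:,0]); print(' hull c',c.round(1)); print(np.c_[np.degrees(th),np.hypot(*d.T)].round(0)[np.argsort(th)].astype(int).tolist())
    P=cloud(s)
    # block tops (barrier) pixels z 56..68 white
    hsv=cv2.cvtColor(s['img'],cv2.COLOR_BGR2HSV)
    b=(hsv[...,1]<70)&(P[...,2]>54)&(P[...,2]<72)&(np.hypot(P[...,0]-658,P[...,1]-54)<90)
    k,l,stt,cen=cv2.connectedComponentsWithStats(b.astype(np.uint8))
    for i in range(1,k):
        if stt[i,4]<15: continue
        v,u=np.nonzero(l==i); w=onz(s,np.c_[u,v],62)[:,:2].astype(np.float32)
        f=cv2.fitLine(w,cv2.DIST_L2,0,.01,.01).ravel(); print(' barrier',stt[i,4],f[2:].round(1),w.mean(0).round(1),'yaw',np.degrees(np.arctan2(f[1],f[0])).round(1))
    # wrench: pixels higher than floor+6 near it
    b=(abs(P[...,0]-500)<45)&(abs(P[...,1]-4)<150)&(P[...,2]>17)
    b&=((hsv[...,1]<75)|(hsv[...,0]<8)|(hsv[...,0]>172))
    k,l,stt,cen=cv2.connectedComponentsWithStats(b.astype(np.uint8)); i=1+np.argmax(stt[1:,4]); b=l==i
    v,u=np.nonzero(b); uv=np.c_[u,v]; w44=onz(s,uv,44)[:,:2]; w28=onz(s,uv,28)[:,:2]
    bar=(w44[:,1]>-50)&(w44[:,1]<45); f=cv2.fitLine(w44[bar].astype(np.float32),cv2.DIST_L2,0,.01,.01).ravel()
    print(' wrench px',len(uv),'bar yaw',np.degrees(np.arctan2(f[1],f[0])).round(1),f[2:].round(1),'extent y',w28[:,1].max().round(1),w44[:,1].min().round(1))
    rg=w28[w28[:,1]>65]; e=w44[w44[:,1]<-66]
    print(' ring box ctr',((rg.max(0)+rg.min(0))/2).round(1),rg.min(0).round(1),rg.max(0).round(1),'eye',((e.max(0)+e.min(0))/2).round(1))
E
```

```text
scene 125 [328.7 249.6] [[656.2  53.6  38. ]]
 hull c [655.9  54.8]
[[-152, 14], [-102, 15], [-65, 15], [-47, 16], [-39, 16], [2, 14], [17, 14], [39, 14], [88, 16], [138, 16], [146, 16], [179, 14]]
 barrier 146 [635.2  97.7] [635.2  97.7] yaw 37.3
 barrier 161 [690.7  24.5] [690.7  24.5] yaw 36.7
 wrench px 564 bar yaw -87.1 [503.9  -3.4] extent y 121.9 -98.3
 ring box ctr [498.4  93.6] [474.9  65.2] [521.9 121.9] eye [510.3 -82.2]
top 72 [233.2 130.9] [[653.1  57.3  38. ]]
 hull c [653.7  57. ]
[[-147, 16], [-104, 15], [-52, 15], [-23, 13], [15, 16], [66, 15], [105, 14], [134, 15], [151, 15]]
 barrier 70 [687.   26.1] [687.   26.1] yaw 36.8
 barrier 66 [632.8  99.3] [632.8  99.3] yaw 35.0
 wrench px 277 bar yaw -87.1 [501.2  -3. ] extent y 121.2 -89.4
 ring box ctr [496.9  94.4] [476.3  67.5] [517.5 121.2] eye [504.8 -78.4]
```

Emit:
{"api": "play_rows", "payload": {
  "motion": [
    [94,28,-30,0,0],
    [94,28,-30,0,0],
    [94,28,-30,0,0],
    [94,28,-30,0,0],
    [94,28,-30,0,0],
    [94,28,-30,0,0],
    [94,28,-30,0,0],
    [94,28,-30,0,0]
  ]
}}

```text
t: 0.77
tcp_pos: [328.6, -326.9, 218.1]
ee_rot: [-3.103, -0.426, 0.003]
force: [0.6, -0.6, -0.2]
width: 93.7
```

Emit:
{"api": "play_rows", "payload": {
  "motion": [
    [94,28,-30,0,0],
    [94,28,-30,0,0],
    [94,28,-30,0,0],
    [94,28,-30,0,0],
    [94,28,-30,0,0],
    [94,28,-30,0,0],
    [94,28,-30,0,0],
    [94,0,0,0,0]
  ]
}}

```text
t: 1.43
tcp_pos: [460.0, -60.4, 218.3]
ee_rot: [-3.1, -0.433, 0.001]
force: [0.5, 0.7, -0.5]
width: 93.8
```

Emit:
{"api": "play_rows", "payload": {
  "motion": [
    [94,0,0,0,-7],
    [94,0,0,0,-7],
    [94,0,0,0,-7],
    [94,0,0,0,-7],
    [94,0,0,0,-7],
    [94,0,0,0,-7],
    [94,0,0,0,-7],
    [94,0,0,0,-7]
  ]
}}

```text
t: 2.1
tcp_pos: [457.7, -57.6, 214.9]
ee_rot: [-2.512, -1.861, 0.0]
force: [0.5, -0.4, 0.3]
width: 94.2
```

Emit:
{"api": "play_rows", "payload": {
  "motion": [
    [94,0,0,15,-7],
    [94,0,0,15,-7],
    [94,0,0,15,-6],
    [94,15,12,15,0],
    [94,15,12,15,0],
    [94,15,12,15,0],
    [94,14,11,10,0],
    [94,0,0,0,0]
  ]
}}

```text
t: 2.77
tcp_pos: [499.2, 3.2, 109.9]
ee_rot: [-2.14, -2.281, -0.0]
force: [-0.1, 1.0, 0.7]
width: 93.7
```

```bash
cat > go.py <<'E'
import sys; from h import *
# target x y z yaw(deg of tool x) -> tool-frame shift
st=r.state(); p=np.array(st['tcp_pos']); M=rot(st['ee_rot']); yaw=np.degrees(np.arctan2(M[1,0],M[0,0]))
print('t',round(float(st['t']),2),'p',p.round(1),'yaw',yaw.round(1),'tilt',np.degrees(np.arccos(-M[2,2])).round(2),'F',np.round(st['force'],1),'Mz',np.round(st['moment'],2),'w',round(float(st['width']),1))
if len(sys.argv)>3:
    a=list(map(float,sys.argv[1:])); print('tool shift',(M.T@(np.array(a[:3])-p)).round(1),'turn',(yaw-a[3]).round(1) if len(a)>3 else '')
E
python3 go.py 501.7 3.5 36 92.9
```

```text
t 2.77 p [499.2   3.2 109.9] yaw 93.6 tilt 0.82 F [-0.1  1.   0.7] Mz [-0.02 -0.09 -0.  ] w 93.7
tool shift [-0.6  3.3 73.9] turn 0.7
```

Emit:
{"api": "play_rows", "payload": {
  "motion": [
    [94,0,1.5,18,0.5],
    [94,0,1.5,18,0],
    [94,0,0,18,0],
    [94,0,0,12,0],
    [94,0,0,4,0],
    [94,0,0,0,0],
    [94,0,0,0,0],
    [94,0,0,0,0]
  ]
}}

```text
t: 3.43
tcp_pos: [500.9, -0.8, 39.9]
ee_rot: [-2.152, -2.272, 0.002]
force: [0.4, 0.2, 0.8]
width: 94.1
```

```bash
python3 go.py 501.7 3.5 36 92.9
```

```text
t 3.43 p [500.9  -0.8  39.9] yaw 93.1 tilt 0.71 F [0.4 0.2 0.8] Mz [-0.03 -0.09 -0.02] w 94.1
tool shift [4.2 1.1 3.9] turn 0.2
```

Emit:
{"api": "play_rows", "payload": {
  "motion": [
    [94,3,1,3,0],
    [94,1,0,1,0],
    [20,0,0,0,0],
    [0,0,0,0,0],
    [0,0,0,0,0],
    [0,0,0,0,0],
    [0,0,0,0,0],
    [0,0,0,0,0]
  ],
  "newtons": 40
}}

```text
t: 4.1
tcp_pos: [504.3, 3.1, 39.2]
ee_rot: [-2.155, -2.277, -0.003]
force: [0.0, -0.5, 0.2]
width: 57.4
```

```bash
python3 go.py 501.7 3.5 36 92.9
```

```text
t 4.1 p [504.3   3.1  39.2] yaw 93.2 tilt 0.38 F [ 0.  -0.5  0.2] Mz [-0.07 -0.1  -0.  ] w 57.4
tool shift [ 0.6 -2.5  3.2] turn 0.3
```

Emit:
{"api": "play_rows", "payload": {
  "motion": [
    [0,0,-2,3,0],
    [0,0,0,0,0],
    [0,0,0,0,0],
    [0,0,0,0,0],
    [0,0,0,0,0],
    [0,0,0,0,0],
    [0,0,0,0,0],
    [0,0,0,0,0]
  ]
}}

```text
t: 4.77
tcp_pos: [501.1, 3.0, 35.5]
ee_rot: [-2.154, -2.276, -0.0]
force: [0.1, 0.2, -0.8]
width: 9.7
```

Emit:
{"api": "play_rows", "payload": {
  "motion": [
    [0,0,0,0,0],
    [0,0,0,0,0],
    [0,0,0,0,0],
    [0,0,0,0,0],
    [0,0,0,-10,0],
    [0,0,0,-15,0],
    [0,0,0,-15,0],
    [0,0,0,0,0]
  ]
}}

```text
t: 5.43
tcp_pos: [498.6, 3.4, 75.2]
ee_rot: [-2.15, -2.272, 0.005]
force: [0.3, -0.7, -3.5]
width: 9.5
```

```bash
python3 go.py 585 15 90 92
```

```text
t 5.43 p [498.6   3.4  75.2] yaw 93.2 tilt 0.81 F [ 0.3 -0.7 -3.5] Mz [-0.06 -0.1  -0.05] w 9.5
tool shift [  7.   86.7 -15.8] turn 1.2
```

```bash
python3 - <<'E'
from h import *
out=[]
for n,z,c0 in(('scene',34,(655.5,55)),('top',34,(653,57))):
    s=np.load(n+'0.npy',allow_pickle=True).item()
    # rectify nut plane: 60x60mm, 8px/mm ; world x up, y left
    g=np.arange(480); gx,gy=np.meshgrid(g,g)
    X=c0[0]+30-gy/8; Y=c0[1]+30-gx/8
    W=np.c_[X.ravel(),Y.ravel(),np.full(X.size,z)]
    q=(W-np.array(s['origin']))@rot(s['orientation']); q=q[:,:2]/q[:,2:]
    q=q*(1+s['k1']*(q**2).sum(1,keepdims=True)); K=s['intrinsics']
    mx=(q[:,0]*K[0,0]+K[0,2]).reshape(480,480).astype(np.float32); my=(q[:,1]*K[1,1]+K[1,2]).reshape(480,480).astype(np.float32)
    im=cv2.remap(s['img'],mx,my,cv2.INTER_CUBIC); 
    hsv=cv2.cvtColor(im,cv2.COLOR_BGR2HSV)
    m=((hsv[...,0]>13)&(hsv[...,0]<30)&(hsv[...,1]>110)).astype(np.uint8)
    k,l,st,ce=cv2.connectedComponentsWithStats(m); i=l[240,240] or 1+np.argmax(st[1:,4]); 
    cs,_=cv2.findContours((l==i).astype(np.uint8),cv2.RETR_EXTERNAL,cv2.CHAIN_APPROX_NONE); c=max(cs,key=cv2.contourArea)
    hu=cv2.convexHull(c); M=cv2.moments(hu); cx,cy=M['m10']/M['m00'],M['m01']/M['m00']
    a=np.zeros((480,480),np.uint8); cv2.drawContours(a,[hu],-1,1,-1)
    cc=max(cv2.findContours(a,0,cv2.CHAIN_APPROX_NONE)[0],key=len)[:,0].astype(float)
    th=np.arctan2(-(cc[:,0]-cx),-(cc[:,1]-cy)); rr=np.hypot(cc[:,0]-cx,cc[:,1]-cy)/8
    ths=np.linspace(-np.pi,np.pi,361)[:-1]; o=np.argsort(th); ri=np.interp(ths,th[o],rr[o],period=2*np.pi)
    F=[np.mean(ri*np.exp(-1j*k*ths))*2 for k in range(8)]
    print(n,'ctr',c0[0]+30-cy/8,c0[1]+30-cx/8,'rmean',ri.mean().round(1),'amps',np.abs(F).round(2),'corner phase',(np.degrees(-np.angle(F[6]))*-1/6*1).round(1)%60, (-np.degrees(np.angle(F[6]))/6).round(1)%60)
    cv2.polylines(im,[hu],True,(255,0,0),1); out.append(im[60:420,60:420])
cv2.imwrite('pics/nut.png',np.hstack(out))
E
```

```text
scene ctr 655.1390153852997 55.91751947488699 rmean 17.3 amps [3.45e+01 1.00e-02 9.40e-01 2.00e-01 1.10e-01 2.00e-01 3.70e-01 1.90e-01] corner phase 42.8 17.2
top ctr 654.2587734872022 57.55295827785176 rmean 16.7 amps [3.344e+01 1.000e-02 8.100e-01 1.700e-01 6.000e-02 2.400e-01 4.100e-01
 2.300e-01] corner phase 46.8 13.2
```

View pics/nut.png

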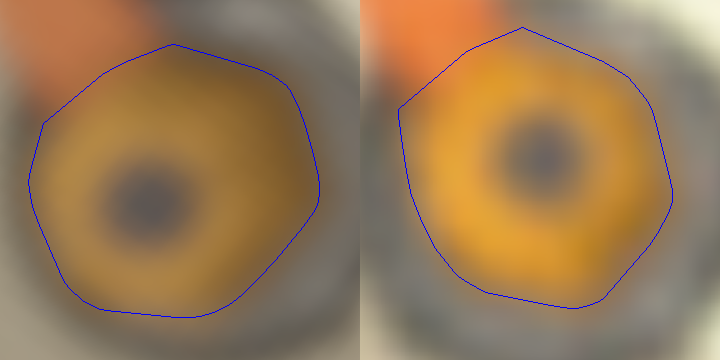

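Emit:
{"api": "play_rows", "payload": {
  "motion": [
    [0,0,0,-8,1],
    [0,0,0,-8,0],
    [0,0,10,0,0],
    [0,0,10,0,0],
    [0,0,0,0,0],
    [0,0,0,0,0],
    [0,0,0,0,0],
    [0,0,0,0,0]
  ]
}}

```text
t: 6.1
tcp_pos: [519.2, 4.5, 89.7]
ee_rot: [-2.169, -2.248, 0.008]
force: [-0.1, 0.9, -4.5]
width: 9.5
```

Emit:
{"api": "play_rows", "payload": {
  "motion": [
    [0,0,0,-5,6],
    [0,0,0,-5,6],
    [0,0,0,0,5],
    [0,0,0,0,0],
    [0,0,0,0,0],
    [0,0,0,0,0],
    [0,0,0,0,0],
    [0,0,0,0,0]
  ]
}}

```text
t: 6.77
tcp_pos: [516.2, 5.0, 96.9]
ee_rot: [-2.481, -1.892, 0.02]
force: [0.5, 0.2, -4.4]
width: 10.0
```

```bash
python3 go.py 629.9 -35.3 95 75
```

```text
t 6.77 p [516.2   5.   96.9] yaw 74.7 tilt 1.46 F [ 0.5  0.2 -4.4] Mz [-0.08 -0.09 -0.01] w 10.0
tool shift [ -8.8 120.3  -1.1] turn -0.3
```

Emit:
{"api": "play_rows", "payload": {
  "motion": [
    [0,-2,24,0,0],
    [0,-2,24,0,0],
    [0,-2,24,0,0],
    [0,-2,24,0,0],
    [0,0,21,0,0],
    [0,0,0,0,0],
    [0,0,0,0,0],
    [0,0,0,0,0]
  ]
}}

```text
t: 7.43
tcp_pos: [628.6, -34.2, 90.0]
ee_rot: [-2.47, -1.897, 0.026]
force: [0.5, 0.4, -3.8]
width: 9.7
```

```bash
python3 go.py 629.9 -35.3 95 75; python3 - <<'E'
from h import *
out=[]
for n,c0 in(('scene',(650,40)),('top',(650,40))):
    s=imaging.snapshot(n); np.save(n+'1.npy',s,allow_pickle=True)
    q=(np.array([[*c0,60.]])-np.array(s['origin']))@rot(s['orientation']); q=q[:,:2]/q[:,2:]
    K=s['intrinsics']; u,v=(int(q[0,i]*K[i,i]+K[i,2]) for i in(0,1)); print(n,u-35,v-35)
    out.append(cv2.resize(s['img'][v-35:v+35,u-35:u+35],(400,400),interpolation=cv2.INTER_CUBIC))
cv2.imwrite('pics/hov.png',np.hstack(out))
E
```

```text
t 7.43 p [628.6 -34.2  90. ] yaw 75.0 tilt 1.81 F [ 0.5  0.4 -3.8] Mz [-0.04 -0.02 -0.04] w 9.7
tool shift [-0.8  1.4 -5.1] turn 0.0
scene 289 212
top 203 95
```

View pics/hov.png

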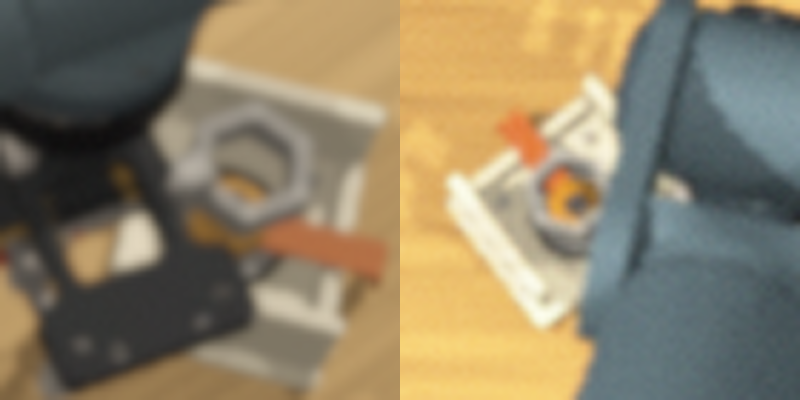

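```bash
python3 - <<'E'
from h import *
for n,uv in(('scene',(289+252*.175,212+163*.175)),('top',(203+168*.175,95+199*.175))):
    s=np.load(n+'1.npy',allow_pickle=True).item(); print(n,onz(s,uv,74).round(1),'pred',np.round([628.6+95*np.cos(np.radians(75)),-34.2+95*np.sin(np.radians(75))],1))
    P=cloud(s); hsv=cv2.cvtColor(s['img'],cv2.COLOR_BGR2HSV)
    m=(P[...,2]>73)&(P[...,2]<92)&(hsv[...,1]<70)&(np.hypot(P[...,0]-653,P[...,1]-57)<38)
    w=P[m]; print(m.sum(), w.min(0).round(1),w.max(0).round(1),w.mean(0).round(1)); v,u=np.nonzero(m); print(onz(s,np.c_[u,v],83).min(0),onz(s,np.c_[u,v],83).max(0))
E
```

```text
scene [[653.9  61.6  74. ]] pred [653.2  57.6]
193 [630.2  24.   73.3] [676.8  81.6  91.4] [655.3  58.8  80.7]
[630.3423572   24.43004429  83.        ] [678.31349908  80.97770516  83.        ]
top [[649.9  58.6  74. ]] pred [653.2  57.6]
88 [626.4  41.   73.2] [676.4  84.2  89. ] [651.8  63.   81.1]
[625.91597887  41.12531668  83.        ] [675.60456786  84.06988827  83.        ]
```

Emit:
{"api": "play_rows", "payload": {
  "motion": [
    [0,-0.8,1.4,8,0],
    [0,0,0,6,0],
    [0,0,0,4,0],
    [0,0,0,3,0],
    [0,0,0,0,0],
    [0,0,0,0,0],
    [0,0,0,0,0],
    [0,0,0,0,0]
  ]
}}

```text
t: 8.2
tcp_pos: [625.2, -33.3, 65.7]
ee_rot: [-2.466, -1.897, 0.03]
force: [0.8, 0.3, -3.6]
width: 9.8
```

```bash
python3 go.py 629.9 -35.3 47 75; python3 -c "
from h import *
print(rot(r.state()['ee_rot']).round(3))"
```

```text
t 8.2 p [625.2 -33.3  65.7] yaw 75.1 tilt 2.04 F [ 0.8  0.3 -3.6] Mz [-0.06 -0.09  0.03] w 9.8
tool shift [-0.8  5.8 18.5] turn 0.1
[[ 0.257  0.966 -0.033]
 [ 0.966 -0.256  0.012]
 [ 0.003 -0.035 -0.999]]
```

Emit:
{"api": "play_rows", "payload": {
  "motion": [
    [0,-0.5,4,0,0],
    [0,0,2.5,1,0],
    [0,0,0.5,4,0],
    [0,0,0.5,4,0],
    [0,0,0.5,4,0],
    [0,0,0.5,4,0],
    [0,0,0.5,3,0],
    [0,0,0.5,2,0]
  ]
}}

```text
t: 8.87
tcp_pos: [635.4, -38.7, 48.6]
ee_rot: [-2.464, -1.902, 0.036]
force: [-11.2, 1.9, 21.0]
width: 9.8
```

```bash
python3 go.py 629.9 -35.3 47 75
```

```text
t 8.87 p [635.4 -38.7  48.6] yaw 75.3 tilt 2.14 F [-11.2   1.9  21. ] Mz [0.64 2.28 0.28] w 9.8
tool shift [ 1.9 -6.1  1.8] turn 0.3
```

Emit:
{"api": "play_rows", "payload": {
  "motion": [
    [0,0,-2,0,0],
    [0,0,0,0,0],
    [0,0,0,0,0],
    [0,0,0,0,0],
    [0,0,0,0,0],
    [0,0,0,0,0],
    [0,0,0,0,0],
    [0,0,0,0,0]
  ]
}}

```text
t: 9.53
tcp_pos: [634.0, -38.7, 49.2]
ee_rot: [-2.464, -1.901, 0.036]
force: [-1.7, -1.8, 0.8]
width: 9.5
```

```bash
python3 go.py 629.9 -35.3 47 75;python3 - <<'E'
from h import *
out=[]
for n,c0 in(('scene',(650,40)),('top',(650,40))):
    s=imaging.snapshot(n); np.save(n+'2.npy',s,allow_pickle=True)
    q=(np.array([[*c0,50.]])-np.array(s['origin']))@rot(s['orientation']); q=q[:,:2]/q[:,2:]
    K=s['intrinsics']; u,v=(int(q[0,i]*K[i,i]+K[i,2]) for i in(0,1)); print(n,u-35,v-35)
    out.append(cv2.resize(s['img'][v-35:v+35,u-35:u+35],(400,400),interpolation=cv2.INTER_CUBIC))
cv2.imwrite('pics/seat.png',np.hstack(out))
E
```

```text
t 9.53 p [634.  -38.7  49.2] yaw 75.3 tilt 2.13 F [-1.7 -1.8  0.8] Mz [0.07 0.27 0.16] w 9.5
tool shift [ 2.2 -4.7  2.3] turn 0.3
scene 288 213
top 203 96
```

View pics/seat.png

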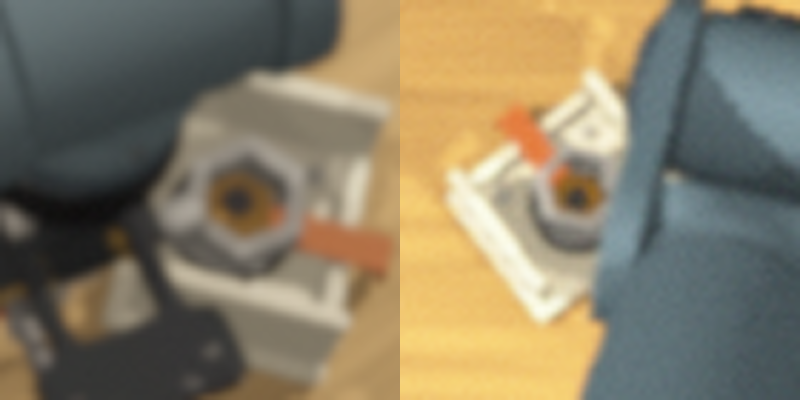

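```bash
python3 - <<'E'
from h import *
for n in('scene','top'):
  for k in '02':
    s=np.load(n+k+'.npy',allow_pickle=True).item(); P=cloud(s); hsv=cv2.cvtColor(s['img'],cv2.COLOR_BGR2HSV)
    o=(hsv[...,0]<13)&(hsv[...,1]>120)&(np.hypot(P[...,0]-670,P[...,1]-70)<60)
    w=P[o]; 
    for i in np.argsort(w[:,0])[::5]: print(n,k,'strap',w[i].round(0))
    if k=='2':
        d=P-[656,55,0]; rr=np.hypot(d[...,0],d[...,1]); g=(rr<27)&(rr>15)&(hsv[...,1]<70)
        th=np.degrees(np.arctan2(d[...,1],d[...,0]))
        for a in range(-180,180,45):
            m=g&(th>=a)&(th<a+45); print(n,'ring',a,m.sum(),np.percentile(P[m][:,2],[20,50,80]).round(1) if m.sum()>3 else '')
E
```

```text
scene 0 strap [664.  74.  28.]
scene 0 strap [669.  75.  30.]
scene 0 strap [671.  62.  29.]
scene 0 strap [673.  61.  27.]
scene 0 strap [674.  65.  31.]
scene 0 strap [675.  67.  30.]
scene 0 strap [677.  66.  29.]
scene 0 strap [679.  67.  30.]
scene 0 strap [680.  67.  27.]
scene 0 strap [681.  69.  26.]
scene 0 strap [683.  70.  28.]
scene 0 strap [684.  84.  29.]
scene 0 strap [686.  83.  29.]
scene 0 strap [688.  81.  29.]
scene 0 strap [689.  73.  30.]
scene 0 strap [691.  84.  30.]
scene 0 strap [693.  93.  27.]
scene 0 strap [695.  91.  27.]
scene 0 strap [696.  81.  27.]
scene 0 strap [698.  81.  30.]
scene 0 strap [700.  92.  30.]
scene 0 strap [701.  91.  29.]
scene 0 strap [704.  88.  32.]
scene 0 strap [706.  91.  25.]
scene 2 strap [663.  72.  29.]
scene 2 strap [679.  79.  31.]
scene 2 strap [681.  74.  31.]
scene 2 strap [682.  79.  32.]
scene 2 strap [684.  75.  29.]
scene 2 strap [686.  74.  29.]
scene 2 strap [687.  88.  28.]
scene 2 strap [689.  84.  26.]
scene 2 strap [690.  76.  28.]
scene 2 strap [692.  86.  31.]
scene 2 strap [694.  85.  28.]
scene 2 strap [
[... 676 characters left out ...]
34.]
top 0 strap [691.  74.  24.]
top 0 strap [694.  78.  27.]
top 0 strap [696.  87.  30.]
top 0 strap [700.  84.  26.]
top 0 strap [704.  84.  24.]
top 2 strap [667.  68.  30.]
top 2 strap [676.  62.  18.]
top 2 strap [681.  78.  25.]
top 2 strap [684.  84.  25.]
top 2 strap [688.  74.  24.]
top 2 strap [690.  77.  28.]
top 2 strap [692.  87.  33.]
top 2 strap [697.  90.  29.]
top 2 strap [699.  96.  31.]
top 2 strap [701.  84.  25.]
top ring -180 23 [20.9 46.5 51.6]
top ring -135 4 [51.7 54.2 57.1]
top ring -90 11 [46.8 55.1 59.2]
top ring -45 19 [42.7 50.2 54.5]
top ring 0 11 [49.  54.4 57.8]
top ring 45 13 [47.5 56.8 61.8]
top ring 90 24 [33.8 53.6 56.3]
top ring 135 29 [21.1 38.2 56.4]
```

Emit:
{"api": "play_rows", "payload": {
  "motion": [
    [0,0,0,-15,0],
    [0,0,0,-20,0],
    [0,0,0,-10,0],
    [0,-8,-29,0,0],
    [0,-8,-29,0,0],
    [0,-8,-29,0,0],
    [0,-8,-29,0,0],
    [0,0,0,15,0]
  ],
  "newtons": 40
}}

```text
t: 10.3
tcp_pos: [514.3, -39.2, 88.8]
ee_rot: [-2.47, -1.905, 0.023]
force: [1.3, -0.1, -4.5]
width: 9.6
```

```bash
python3 go.py 515 -37 40 75; python3 - <<'E'
from h import *
for n,z,c0 in(('scene',34,(655.,56)),('top',34,(654.3,57.5))):
    s=np.load(n+'0.npy',allow_pickle=True).item()
    g=np.arange(480); gx,gy=np.meshgrid(g,g)
    W=np.c_[(c0[0]+30-gy/8).ravel(),(c0[1]+30-gx/8).ravel(),np.full(gx.size,z)]
    q=(W-np.array(s['origin']))@rot(s['orientation']); q=q[:,:2]/q[:,2:]
    q=q*(1+s['k1']*(q**2).sum(1,keepdims=True)); K=s['intrinsics']
    im=cv2.remap(s['img'],(q[:,0]*K[0,0]+K[0,2]).reshape(480,480).astype(np.float32),(q[:,1]*K[1,1]+K[1,2]).reshape(480,480).astype(np.float32),cv2.INTER_CUBIC)
    lab=im.astype(np.float32); sat=lab.max(2)-lab.min(2)
    pol=cv2.warpPolar(sat,(220,720),(240,240),220,cv2.WARP_POLAR_LINEAR)  # rows: image angle (cw from +x right)
    pa=np.degrees(np.arange(720)*2*np.pi/720); a=np.arctan2(-np.cos(np.radians(pa)),-np.sin(np.radians(pa)))
    for T in(45,60,75):
        rr=np.array([80+np.argmax(row[80:]<T) for row in pol])/8.
        deg=np.degrees(a); ok=((deg<5)|(deg>80))&(rr>11)&(rr<21)
        A=np.c_[np.ones_like(a),*[f(k*a) for k in(1,2,6) for f in(np.cos,np.sin)]]
        for _ in range(3):
            c,*_=np.linalg.lstsq(A[ok],rr[ok],rcond=None); e=rr-A@c; ok&=abs(e)<1.5
        print(n,T,ok.sum(),'r0',c[0].round(1),'ctr',(c0+c[1:3]).round(1),'amp6',np.hypot(*c[5:]).round(2),'phase',(np.degrees(np.arctan2(c[6],c[5]))/6%60).round(1),'rms',e[ok].std().round(2))
E
```

```text
t 10.3 p [514.3 -39.2  88.8] yaw 75.3 tilt 1.51 F [ 1.3 -0.1 -4.5] Mz [-0.13 -0.23  0.  ] w 9.6
tool shift [ 2.2  1.4 48.8] turn 0.3
scene 45 559 r0 17.8 ctr [654.6  56. ] amp6 0.45 phase 17.6 rms 0.38
scene 60 562 r0 16.7 ctr [654.6  56.2] amp6 0.42 phase 17.9 rms 0.32
scene 75 475 r0 15.5 ctr [654.5  56.7] amp6 0.5 phase 15.3 rms 0.25
top 45 565 r0 17.8 ctr [654.1  57.1] amp6 0.53 phase 18.0 rms 0.3
top 60 567 r0 16.9 ctr [654.1  57.3] amp6 0.47 phase 18.1 rms 0.27
top 75 569 r0 16.1 ctr [654.1  57.4] amp6 0.44 phase 17.5 rms 0.26
```

Emit:
{"api": "play_rows", "payload": {
  "motion": [
    [0,0,0,15,0],
    [0,0,0,15,0],
    [0,0,0,8,0],
    [0,0,0,5,0],
    [0,0,0,4,0],
    [0,0,0,4,0],
    [0,0,0,3,0],
    [0,0,0,3,0]
  ],
  "newtons": 25
}}

```text
t: 10.97
tcp_pos: [513.6, -37.4, 35.3]
ee_rot: [-2.473, -1.905, 0.017]
force: [-20.3, 4.8, 39.6]
width: 9.7
```

```bash
python3 go.py 515 -37 35 77.5
```

```text
t 10.97 p [513.6 -37.4  35.3] yaw 75.2 tilt 1.3 F [-20.3   4.8  39.6] Mz [ 0.74  3.59 -0.05] w 9.7
tool shift [0.8 1.2 0.3] turn -2.3
```

Emit:
{"api": "play_rows", "payload": {
  "motion": [
    [0,0,0,0,0],
    [0,0,0,0,0],
    [0,0,0,-12,-2],
    [0,0,0,-20,0],
    [0,0,0,-20,0],
    [0,0,0,-8,0],
    [0,7,25,0,0],
    [0,7,25,0,0]
  ],
  "newtons": 60
}}

```text
t: 11.63
tcp_pos: [564.6, -35.7, 94.8]
ee_rot: [-2.437, -1.949, 0.022]
force: [0.1, -0.6, -2.9]
width: 9.1
```

```bash
python3 go.py 633.8 -36.1 75 77.5
```

```text
t 11.63 p [564.6 -35.7  94.8] yaw 77.3 tilt 1.46 F [ 0.1 -0.6 -2.9] Mz [-0.14 -0.13 -0.03] w 9.1
tool shift [14.8 68.1 18.1] turn -0.2
```

Emit:
{"api": "play_rows", "payload": {
  "motion": [
    [0,5,23,0,0],
    [0,5,23,0,0],
    [0,5,22,0,0],
    [0,0,0,6,0],
    [0,0,0,6,0],
    [0,0,0,5,0],
    [0,0,0,4,0],
    [0,0,0,0,0]
  ]
}}

```text
t: 12.3
tcp_pos: [637.1, -35.9, 64.6]
ee_rot: [-2.436, -1.948, 0.024]
force: [0.4, -0.9, -3.8]
width: 9.9
```

```bash
python3 go.py 633.8 -36.1 68 77.5
```

```text
t 12.3 p [637.1 -35.9  64.6] yaw 77.3 tilt 1.58 F [ 0.4 -0.9 -3.8] Mz [-0.09 -0.1   0.06] w 9.9
tool shift [-0.9 -3.3 -3.3] turn -0.2
```

Emit:
{"api": "play_rows", "payload": {
  "motion": [
    [0,-1,-3,-1,0],
    [0,0,-0.5,0,0],
    [0,0,0,2,0],
    [0,0,0,2,0],
    [0,0,0,2,0],
    [0,0,0,2,0],
    [0,0,0,1,0],
    [0,0,0,0,0]
  ]
}}

```text
t: 12.97
tcp_pos: [631.9, -36.5, 57.5]
ee_rot: [-2.438, -1.948, 0.023]
force: [0.4, -0.1, -3.6]
width: 9.6
```

```bash
python3 go.py 633.8 -36.1 47 77.5
```

```text
t 12.97 p [631.9 -36.5  57.5] yaw 77.2 tilt 1.46 F [ 0.4 -0.1 -3.6] Mz [-0.1  -0.08 -0.06] w 9.6
tool shift [ 0.8  2.  10.4] turn -0.3
```

Emit:
{"api": "play_rows", "payload": {
  "motion": [
    [0,0,1.5,2,0],
    [0,0,0,2,0],
    [0,0,0,2,0],
    [0,0,0,2,0],
    [0,0,0,1,0],
    [0,0,0,1,0],
    [0,0,0,0,0],
    [0,0,0,0,0]
  ]
}}

```text
t: 13.63
tcp_pos: [633.6, -37.0, 47.1]
ee_rot: [-2.437, -1.948, 0.023]
force: [-0.7, 0.8, -1.8]
width: 9.8
```

```bash
python3 go.py 633.8 -36.1 47 77.5
```

```text
t 13.63 p [633.6 -37.   47.1] yaw 77.3 tilt 1.48 F [-0.7  0.8 -1.8] Mz [0.17 0.13 0.08] w 9.8
tool shift [0.9 0.  0.1] turn -0.2
```

Emit:
{"api": "play_rows", "payload": {
  "motion": [
    [0,0.1,-5,0,3],
    [0,0.1,-5,0,3],
    [0,0.1,-5,0,3],
    [0,0.1,-5,0,3],
    [0,0.1,-5,0,3],
    [0,0.1,-5,0,3],
    [0,0,-1,0,1],
    [0,0,0,0,0]
  ]
}}

```text
t: 14.3
tcp_pos: [603.5, -25.5, 48.1]
ee_rot: [-2.737, -1.51, 0.031]
force: [0.2, -0.5, -2.4]
width: 9.7
```

```bash
cat > ck.py <<'E'
import sys; from h import *
# seated check: implied radius to the nut, wanted TCP at this yaw, torque about the nut axis
C=np.array([654.4,56.6]); L=95.
st=r.state(); p=np.array(st['tcp_pos']); M=rot(st['ee_rot']); yaw=np.arctan2(M[1,0],M[0,0]); F=np.array(st['force']); m=np.array(st['moment'])
d=C-p[:2]; b=np.arctan2(d[1],d[0]); rr=(p[:2]-C)
print('t',round(float(st['t']),2),'z',p[2].round(1),'yaw',np.degrees(yaw).round(1),'bearing',np.degrees(b).round(1),'L',np.hypot(*d).round(1),'F',F.round(1),'m',m.round(2),'Ftan(cw resist)',(F[:2]@(M[:2,1])).round(1),'Frad',(F[:2]@M[:2,0]).round(1),'tau_nut',((rr[0]*F[1]-rr[1]*F[0])/1000+m[2]).round(2),'w',round(float(st['width']),1))
e=C-L*np.array([np.cos(yaw),np.sin(yaw)])-p[:2]
print('corr tool x,y',(M[:2,:2].T@e).round(1))
E
python3 ck.py
```

```text
t 14.3 z 48.1 yaw 57.8 bearing 58.2 L 96.6 F [ 0.2 -0.5 -2.4] m [-0.04 -0.11  0.36] Ftan(cw resist) 0.4 Frad -0.3 tau_nut 0.4 w 9.7
corr tool x,y [ 1.6 -0.7]
```

Emit:
{"api": "play_rows", "payload": {
  "motion": [
    [0,0.5,-5,0.5,3],
    [0,0.5,-5,0,3],
    [0,0.1,-5,0,3],
    [0,0.1,-5,0,3],
    [0,0.1,-5,0,3],
    [0,0.1,-5,0,3],
    [0,0,-1,0,1],
    [0,0,0,0,0]
  ]
}}

```text
t: 14.97
tcp_pos: [579.7, -4.7, 48.8]
ee_rot: [-2.952, -1.038, 0.041]
force: [-1.9, -1.2, -1.3]
width: 9.6
```

```bash
python3 ck.py;  python3 - <<'E'
from h import *
s=imaging.snapshot('scene'); P=cloud(s); hsv=cv2.cvtColor(s['img'],cv2.COLOR_BGR2HSV)
d=P-[654.4,56.6,0]; rr=np.hypot(d[...,0],d[...,1]); g=(rr<26)&(rr>15)&(hsv[...,1]<70)&(P[...,2]<70)
th=np.degrees(np.arctan2(d[...,1],d[...,0]))
for a in range(-180,180,60):
    m=g&(th>=a)&(th<a+60); print(a,m.sum(),np.percentile(P[m][:,2],[20,50,80,90]).round(1) if m.sum()>3 else '')
E
```

```text
t 14.97 z 48.8 yaw 38.8 bearing 39.4 L 96.7 F [-1.9 -1.2 -1.3] m [0.01 0.13 0.4 ] Ftan(cw resist) -0.2 Frad -2.2 tau_nut 0.37 w 9.6
corr tool x,y [ 1.7 -1. ]
-180 50 [31.7 42.1 56.1 57.3]
-120 59 [21.7 36.  39.2 40.4]
-60 65 [20.1 32.6 39.9 40.7]
0 33 [21.  38.9 41.2 41.7]
60 31 [38.5 39.7 40.7 41.3]
120 30 [36.8 39.2 41.3 42.2]
```

Emit:
{"api": "play_rows", "payload": {
  "motion": [
    [0,0,-1.4,0.2,0.8],
    [0,0,-1.4,0.2,0.8],
    [0,0,-1.4,0.2,0.8],
    [0,0,-1.4,0,0.8],
    [0,0,-1.4,0,0.8],
    [0,0,-1.4,0,0.8],
    [0,0,-1.4,0,0.8],
    [0,0,-1.4,0,0.8]
  ]
}}

```text
t: 15.68
tcp_pos: [573.0, 4.2, 48.8]
ee_rot: [-3.01, -0.862, 0.044]
force: [-2.6, -0.5, -0.5]
width: 8.9
```

Emit:
{"api": "play_rows", "payload": {
  "motion": [
    [0,0,-1.4,0,0.8],
    [0,0,-1.4,0,0.8],
    [0,0,-1.4,0,0.8],
    [0,0,-1.4,0,0.8],
    [0,0,-1.4,0,0.8],
    [0,0,-1.4,0,0.8],
    [0,0,-1.4,0,0.8],
    [0,0,-1.4,0,0.8]
  ]
}}

```text
t: 16.35
tcp_pos: [567.0, 14.9, 49.1]
ee_rot: [-3.06, -0.673, 0.044]
force: [-3.0, -1.2, 0.2]
width: 9.8
```

```bash
sed -i 's/L=95\./L=96.5/' ck.py; python3 ck.py
```

```text
t 16.35 z 49.1 yaw 24.8 bearing 25.5 L 96.8 F [-3.  -1.2  0.2] m [0.1  0.18 0.42] Ftan(cw resist) -0.2 Frad -3.3 tau_nut 0.4 w 9.8
corr tool x,y [ 0.3 -1.1]
```

Emit:
{"api": "play_rows", "payload": {
  "motion": [
    [0,0,-1.6,0.3,0.8],
    [0,0,-1.6,0.3,0.8],
    [0,0,-1.6,0.3,0.8],
    [0,0,-1.5,0.2,0.8],
    [0,0,-1.5,0.2,0.8],
    [0,0,-1.5,0.2,0.8],
    [0,0,-1.4,0,0.8],
    [0,0,-1.4,0,0.8]
  ]
}}

```text
t: 17.02
tcp_pos: [562.3, 26.5, 48.8]
ee_rot: [-3.099, -0.482, 0.045]
force: [-4.3, -1.4, 0.7]
width: 9.5
```

Emit:
{"api": "play_rows", "payload": {
  "motion": [
    [0,0,-1.4,0,0.8],
    [0,0,-1.4,0,0.8],
    [0,0,-1.4,0,0.8],
    [0,0,-1.4,0,0.8],
    [0,0,-1.4,0,0.8],
    [0,0,-1.4,0,0.8],
    [0,0,-1.4,0,0.8],
    [0,0,-1.4,0,0.8]
  ]
}}

```text
t: 17.68
tcp_pos: [559.1, 38.4, 48.9]
ee_rot: [-3.125, -0.288, 0.045]
force: [-3.9, -2.1, 1.7]
width: 9.7
```

```bash
python3 ck.py
```

```text
t 17.68 z 48.9 yaw 10.5 bearing 10.8 L 97.0 F [-3.9 -2.1  1.7] m [-0.16  0.32  0.25] Ftan(cw resist) 1.4 Frad -4.2 tau_nut 0.38 w 9.7
corr tool x,y [ 0.5 -0.5]
```

Emit:
{"api": "play_rows", "payload": {
  "motion": [
    [0,0.2,4,0,-3],
    [0,0.2,4,0,-3],
    [0,0,0,-6,0],
    [0,0,0,-10,0],
    [0,0,0,-10,0],
    [0,0,0,0,0],
    [0,0.5,10,0,-6],
    [0,0.5,10,0,-6]
  ]
}}

```text
t: 18.35
tcp_pos: [570.3, 15.1, 76.7]
ee_rot: [-3.035, -0.771, 0.036]
force: [-0.1, 0.9, -3.7]
width: 9.3
```

```bash
python3 ck.py
```

```text
t 18.35 z 76.7 yaw 28.5 bearing 26.3 L 93.8 F [-0.1  0.9 -3.7] m [-0.04  0.01  0.01] Ftan(cw resist) -0.9 Frad 0.4 tau_nut -0.07 w 9.3
corr tool x,y [-2.8  3.7]
```

Emit:
{"api": "play_rows", "payload": {
  "motion": [
    [0,0,10.5,0,-6],
    [0,0,10.5,0,-6],
    [0,0,10.5,0,-6],
    [0,0,10.5,0,-6],
    [0,0,10.5,0,-6],
    [0,0,10.5,0,-6],
    [0,0,10.5,0,-6],
    [0,0,9,0,-5]
  ]
}}

```text
t: 19.02
tcp_pos: [633.4, -35.2, 76.5]
ee_rot: [-2.431, -1.958, 0.021]
force: [0.3, -0.3, -3.4]
width: 9.1
```

```bash
python3 ck.py
```

```text
t 19.02 z 76.5 yaw 77.7 bearing 77.1 L 94.2 F [ 0.3 -0.3 -3.4] m [-0.08 -0.08 -0.04] Ftan(cw resist) 0.4 Frad -0.3 tau_nut -0.01 w 9.1
corr tool x,y [-2.3  1. ]
```

Emit:
{"api": "play_rows", "payload": {
  "motion": [
    [0,-2,1,3,0],
    [0,0,0,5,0],
    [0,0,0,3,0],
    [0,0,0,2,0],
    [0,0,0,2,0],
    [0,0,0,2,0],
    [0,0,0,1,0],
    [0,0,0,0,0]
  ]
}}

```text
t: 19.68
tcp_pos: [634.1, -36.4, 58.7]
ee_rot: [-2.439, -1.949, 0.018]
force: [-0.7, -0.9, -1.2]
width: 9.3
```

```bash
python3 ck.py
```

```text
t 19.68 z 58.7 yaw 77.3 bearing 77.7 L 95.2 F [-0.7 -0.9 -1.2] m [0.16 0.2  0.13] Ftan(cw resist) -0.5 Frad -1.1 tau_nut 0.08 w 9.3
corr tool x,y [-1.3 -0.7]
```

Emit:
{"api": "play_rows", "payload": {
  "motion": [
    [0,-1,0,2,0],
    [0,0,0,2,0],
    [0,0,0,2,0],
    [0,0,0,2,0],
    [0,0,0,2,0],
    [0,0,0,1.5,0],
    [0,0,0,1,0],
    [0,0,0,0,0]
  ]
}}

```text
t: 20.35
tcp_pos: [633.4, -37.6, 45.9]
ee_rot: [-2.439, -1.949, 0.018]
force: [-3.0, 0.6, 1.9]
width: 9.5
```

```bash
python3 ck.py
```

```text
t 20.35 z 45.9 yaw 77.3 bearing 77.4 L 96.5 F [-3.   0.6  1.9] m [0.4  0.32 0.19] Ftan(cw resist) -3.1 Frad -0.1 tau_nut -0.11 w 9.5
corr tool x,y [ 0.  -0.3]
```

```bash
cat > ring.py <<'E'
from h import *
s=imaging.snapshot('scene'); P=cloud(s); hsv=cv2.cvtColor(s['img'],cv2.COLOR_BGR2HSV)
d=P-[654.4,56.6,0]; rr=np.hypot(d[...,0],d[...,1]); g=(rr<26)&(rr>15)&(hsv[...,1]<70)&(P[...,2]<70)
th=np.degrees(np.arctan2(d[...,1],d[...,0]))
print([(a,np.percentile(P[m][:,2],[50,80,90]).round(0).tolist()) for a in range(-180,180,60) if (m:=g&(th>=a)&(th<a+60)).sum()>3])
E
python3 ring.py
```

```text
[(-180, [39.0, 41.0, 42.0]), (-120, [37.0, 47.0, 55.0]), (-60, [30.0, 40.0, 41.0]), (0, [39.0, 42.0, 42.0]), (60, [39.0, 41.0, 41.0]), (120, [40.0, 41.0, 42.0])]
```

Emit:
{"api": "play_rows", "payload": {
  "motion": [
    [0,0,-2.5,-0.3,1.5],
    [0,0,-2.5,-0.3,1.5],
    [0,0,-2.5,0,1.5],
    [0,0,-2.5,0,1.5],
    [0,0,-2.5,0,1.5],
    [0,0,-2.5,0,1.5],
    [0,0,-2,0,1.2],
    [0,0,-2,0,1.2]
  ]
}}

```text
t: 21.07
tcp_pos: [615.5, -32.0, 46.8]
ee_rot: [-2.628, -1.696, 0.02]
force: [-1.2, -1.1, 0.7]
width: 9.6
```

Emit:
{"api": "play_rows", "payload": {
  "motion": [
    [0,0,-1.6,0,0.9],
    [0,0,-1.6,0,0.9],
    [0,0,-1.6,0,0.9],
    [0,0,-1.6,0,0.9],
    [0,0,-1.6,0,0.9],
    [0,0,-1.6,0,0.9],
    [0,0,-1.6,0,0.9],
    [0,0,-1.6,0,0.9]
  ]
}}

```text
t: 21.73
tcp_pos: [603.4, -25.7, 47.1]
ee_rot: [-2.74, -1.512, 0.021]
force: [-0.6, -1.7, -1.0]
width: 9.6
```

```bash
python3 ck.py
```

```text
t 21.73 z 47.1 yaw 57.8 bearing 58.2 L 96.8 F [-0.6 -1.7 -1. ] m [-0.03 -0.02  0.32] Ftan(cw resist) 0.4 Frad -1.8 tau_nut 0.35 w 9.6
corr tool x,y [ 0.3 -0.7]
```

Emit:
{"api": "play_rows", "payload": {
  "motion": [
    [0,0,-1.7,0,0.9],
    [0,0,-1.7,0,0.9],
    [0,0,-1.7,0,0.9],
    [0,0,-1.6,0,0.9],
    [0,0,-1.6,0,0.9],
    [0,0,-1.6,0,0.9],
    [0,0,-1.6,0,0.9],
    [0,0,-1.6,0,0.9]
  ]
}}

```text
t: 22.4
tcp_pos: [592.0, -17.5, 47.3]
ee_rot: [-2.842, -1.317, 0.021]
force: [-0.9, -2.2, -0.3]
width: 9.4
```

Emit:
{"api": "play_rows", "payload": {
  "motion": [
    [0,0,-1.6,0,0.9],
    [0,0,-1.6,0,0.9],
    [0,0,-1.6,0,0.9],
    [0,0,-1.6,0,0.9],
    [0,0,-1.6,0,0.9],
    [0,0,-1.6,0,0.9],
    [0,0,-1.6,0,0.9],
    [0,0,-1.6,0,0.9]
  ]
}}

```text
t: 23.07
tcp_pos: [582.0, -7.9, 47.5]
ee_rot: [-2.928, -1.115, 0.02]
force: [-0.7, -2.6, -1.1]
width: 9.2
```

```bash
python3 ck.py
```

```text
t 23.07 z 47.5 yaw 41.7 bearing 41.7 L 97.0 F [-0.7 -2.6 -1.1] m [-0.26 -0.15  0.19] Ftan(cw resist) 1.5 Frad -2.3 tau_nut 0.34 w 9.2
corr tool x,y [ 0.5 -0. ]
```

Emit:
{"api": "play_rows", "payload": {
  "motion": [
    [0,0,-1.5,0,0.9],
    [0,0,-1.5,0,0.9],
    [0,0,-1.5,0,0.9],
    [0,0,-1.5,0,0.9],
    [0,0,-1.5,0,0.9],
    [0,0,-1.5,0,0.9],
    [0,0,-1.5,0,0.9],
    [0,0,-1.5,0,0.9]
  ]
}}

```text
t: 23.73
tcp_pos: [573.6, 2.6, 47.6]
ee_rot: [-3.0, -0.908, 0.021]
force: [-1.4, -1.1, -1.0]
width: 9.2
```

Emit:
{"api": "play_rows", "payload": {
  "motion": [
    [0,0,-1.4,0,0.8],
    [0,0,-1.4,0,0.8],
    [0,0,-1.4,0,0.8],
    [0,0,-1.4,0,0.8],
    [0,0,-1.4,0,0.8],
    [0,0,-1.4,0,0.8],
    [0,0,-1.4,0,0.8],
    [0,0,-1.4,0,0.8]
  ]
}}

```text
t: 24.4
tcp_pos: [567.5, 13.2, 47.8]
ee_rot: [-3.052, -0.72, 0.021]
force: [-0.2, -1.7, -2.1]
width: 9.5
```

```bash
python3 ck.py
```

```text
t 24.4 z 47.8 yaw 26.6 bearing 26.5 L 97.2 F [-0.2 -1.7 -2.1] m [-0.2  -0.18  0.16] Ftan(cw resist) 1.4 Frad -0.9 tau_nut 0.29 w 9.5
corr tool x,y [0.7 0.1]
```

Emit:
{"api": "play_rows", "payload": {
  "motion": [
    [0,0,-1.4,0,0.8],
    [0,0,-1.4,0,0.8],
    [0,0,-1.4,0,0.8],
    [0,0,-1.4,0,0.8],
    [0,0,-1.4,0,0.8],
    [0,0,-1.4,0,0.8],
    [0,0,-1.4,0,0.8],
    [0,0,-1.4,0,0.8]
  ]
}}

```text
t: 25.07
tcp_pos: [562.6, 24.4, 47.9]
ee_rot: [-3.092, -0.529, 0.021]
force: [0.1, -2.5, -0.8]
width: 9.4
```

Emit:
{"api": "play_rows", "payload": {
  "motion": [
    [0,0,-1.4,0,0.8],
    [0,0,-1.4,0,0.8],
    [0,0,-1.4,0,0.8],
    [0,0,-1.4,0,0.8],
    [0,0,-1.4,0,0.8],
    [0,0,-1.4,0,0.8],
    [0,0,-1.4,0,0.8],
    [0,0,-1.4,0,0.8]
  ]
}}

```text
t: 25.73
tcp_pos: [559.2, 36.1, 47.9]
ee_rot: [-3.12, -0.336, 0.021]
force: [0.2, -2.6, -0.5]
width: 9.6
```

```bash
python3 ck.py
```

```text
t 25.73 z 47.9 yaw 12.3 bearing 12.1 L 97.3 F [ 0.2 -2.6 -0.5] m [-0.32 -0.25  0.09] Ftan(cw resist) 2.5 Frad -0.3 tau_nut 0.34 w 9.6
corr tool x,y [0.8 0.3]
```

Emit:
{"api": "play_rows", "payload": {
  "motion": [
    [0,0.5,4,0,-3],
    [0,0.5,4,0,-3],
    [0,0,0,-6,0],
    [0,0,0,-10,0],
    [0,0,0,-10,0],
    [0,0,0,0,0],
    [0,0,10,0,-6],
    [0,0,10.5,0,-6]
  ]
}}

```text
t: 26.4
tcp_pos: [567.1, 12.4, 72.5]
ee_rot: [-3.021, -0.822, 0.027]
force: [-0.1, -0.0, -2.9]
width: 9.5
```

Emit:
{"api": "play_rows", "payload": {
  "motion": [
    [0,-0.3,10.5,0,-6],
    [0,-0.3,10.5,0,-6],
    [0,-0.3,10.5,0,-6],
    [0,-0.3,10.5,0,-6],
    [0,-0.3,10.5,0,-6],
    [0,-0.3,10.5,0,-6],
    [0,0,10,0,-6],
    [0,0,7,0,-4]
  ]
}}

```text
t: 27.07
tcp_pos: [622.4, -35.1, 65.4]
ee_rot: [-2.404, -1.972, 0.026]
force: [-0.9, 0.4, -4.5]
width: 9.6
```

```bash
python3 ck.py
```

```text
t 27.07 z 65.4 yaw 78.7 bearing 70.7 L 97.1 F [-0.9  0.4 -4.5] m [-0.06 -0.16 -0.02] Ftan(cw resist) -1.0 Frad 0.2 tau_nut -0.12 w 9.6
corr tool x,y [-0.3 13.4]
```

Emit:
{"api": "play_rows", "payload": {
  "motion": [
    [0,0,5,-6,0],
    [0,0,6,-3,0],
    [0,0,2,0,0],
    [0,0,0,0,0],
    [0,0,0,0,0],
    [0,0,0,0,0],
    [0,0,0,0,0],
    [0,0,0,0,0]
  ]
}}

```text
t: 27.73
tcp_pos: [634.4, -35.6, 72.8]
ee_rot: [-2.406, -1.961, 0.029]
force: [0.4, -0.5, -3.7]
width: 9.7
```

```bash
python3 ck.py
```

```text
t 27.73 z 72.8 yaw 78.4 bearing 77.8 L 94.4 F [ 0.4 -0.5 -3.7] m [-0.08 -0.07 -0.01] Ftan(cw resist) 0.4 Frad -0.4 tau_nut 0.03 w 9.7
corr tool x,y [-2.1  1. ]
```

Emit:
{"api": "play_rows", "payload": {
  "motion": [
    [0,-1,0.5,2,0],
    [0,-1,0.5,4,0],
    [0,0,0,3,0],
    [0,0,0,2,0],
    [0,0,0,2,0],
    [0,0,0,2,0],
    [0,0,0,1,0],
    [0,0,0,0,0]
  ]
}}

```text
t: 28.4
tcp_pos: [634.1, -37.8, 54.7]
ee_rot: [-2.407, -1.96, 0.029]
force: [-0.2, 0.5, -2.5]
width: 9.7
```

```bash
python3 ck.py
```

```text
t 28.4 z 54.7 yaw 78.3 bearing 77.9 L 96.5 F [-0.2  0.5 -2.5] m [-0.06 -0.21 -0.07] Ftan(cw resist) -0.3 Frad 0.4 tau_nut -0.1 w 9.7
corr tool x,y [0.  0.7]
```

Emit:
{"api": "play_rows", "payload": {
  "motion": [
    [0,0,0.5,2,0],
    [0,0,0,2,0],
    [0,0,0,2,0],
    [0,0,0,1,0],
    [0,0,0,1,0],
    [0,0,0,0,0],
    [0,0,0,0,0],
    [0,0,0,0,0]
  ]
}}

```text
t: 29.07
tcp_pos: [634.6, -37.8, 46.8]
ee_rot: [-2.406, -1.961, 0.029]
force: [-0.1, 0.6, -3.3]
width: 9.5
```

```bash
python3 ck.py; python3 ring.py
```

```text
t 29.07 z 46.8 yaw 78.3 bearing 78.2 L 96.5 F [-0.1  0.6 -3.3] m [-0.03 -0.03  0.01] Ftan(cw resist) -0.2 Frad 0.5 tau_nut -0.01 w 9.5
corr tool x,y [-0.   0.3]
[(-180, [40.0, 41.0, 42.0]), (-120, [39.0, 54.0, 56.0]), (-60, [31.0, 40.0, 40.0]), (0, [39.0, 41.0, 42.0]), (60, [41.0, 42.0, 42.0]), (120, [40.0, 43.0, 44.0])]
```

Emit:
{"api": "play_rows", "payload": {
  "motion": [
    [0,0,-1.6,0,1],
    [0,0,-1.6,0,1],
    [0,0,-1.6,0,1],
    [0,0,-1.6,0,1],
    [0,0,-1.3,0,0.7],
    [0,0,-1.3,0,0.7],
    [0,0,-1.2,0,0.7],
    [0,0,-1.2,0,0.7]
  ]
}}

```text
t: 29.78
tcp_pos: [623.4, -34.9, 47.5]
ee_rot: [-2.531, -1.804, 0.03]
force: [0.7, -0.2, -3.8]
width: 9.4
```

Emit:
{"api": "play_rows", "payload": {
  "motion": [
    [0,0,-1.2,0,0.7],
    [0,0,-1.2,0,0.7],
    [0,0,-1.2,0,0.7],
    [0,0,-1.2,0,0.7],
    [0,0,-1.2,0,0.7],
    [0,0,-1.2,0,0.7],
    [0,0,-1.2,0,0.7],
    [0,0,-1.2,0,0.7]
  ]
}}

```text
t: 30.45
tcp_pos: [614.6, -31.4, 48.1]
ee_rot: [-2.627, -1.669, 0.03]
force: [1.5, -1.0, -4.5]
width: 9.3
```

```bash
python3 ck.py
```

```text
t 30.45 z 48.1 yaw 64.8 bearing 65.7 L 96.6 F [ 1.5 -1.  -4.5] m [-0.23 -0.46  0.45] Ftan(cw resist) 1.8 Frad -0.3 tau_nut 0.63 w 9.3
corr tool x,y [ 0.1 -1.4]
```

Emit:
{"api": "play_rows", "payload": {
  "motion": [
    [0,0,-0.8,0.3,0.3],
    [0,0,-0.8,0.3,0.3],
    [0,0,-0.8,0.2,0.3],
    [0,0,-0.8,0.2,0.3],
    [0,0,-0.8,0,0.3],
    [0,0,-0.8,0,0.3],
    [0,0,-0.8,0,0.3],
    [0,0,-0.8,0,0.3]
  ]
}}

```text
t: 31.12
tcp_pos: [610.9, -29.6, 48.5]
ee_rot: [-2.67, -1.613, 0.025]
force: [4.3, -1.7, -5.0]
width: 9.5
```

```bash
python3 ck.py
```

```text
t 31.12 z 48.5 yaw 62.3 bearing 63.2 L 96.6 F [ 4.3 -1.7 -5. ] m [-0.52 -0.88  0.57] Ftan(cw resist) 4.6 Frad 0.5 tau_nut 1.02 w 9.5
corr tool x,y [ 0.1 -1.7]
```

Emit:
{"api": "play_rows", "payload": {
  "motion": [
    [0,0,-0.8,0.2,0.1],
    [0,0,-0.8,0.2,0.1],
    [0,0,-0.8,0.2,0.1],
    [0,0,-0.8,0.2,0.1],
    [0,0,-0.8,0.2,0.1],
    [0,0,-0.8,0,0.1],
    [0,0,-0.8,0,0.1],
    [0,0,-0.8,0,0.1]
  ]
}}

```text
t: 31.78
tcp_pos: [609.1, -28.6, 49.0]
ee_rot: [-2.692, -1.596, 0.013]
force: [6.8, -2.3, -6.4]
width: 9.4
```

```bash
python3 ck.py; python3 ring.py
```

```text
t 31.78 z 49.0 yaw 61.3 bearing 62.0 L 96.5 F [ 6.8 -2.3 -6.4] m [-0.66 -1.07  0.48] Ftan(cw resist) 7.1 Frad 1.2 tau_nut 1.16 w 9.4
corr tool x,y [-0.  -1.1]
[(-180, [41.0, 56.0, 57.0]), (-120, [37.0, 43.0, 55.0]), (-60, [32.0, 40.0, 41.0]), (0, [39.0, 41.0, 41.0]), (60, [41.0, 42.0, 42.0]), (120, [40.0, 42.0, 43.0])]
```

Emit:
{"api": "play_rows", "payload": {
  "motion": [
    [0,0,-0.9,0.3,0],
    [0,0,-0.9,0.3,0],
    [0,0,-0.9,0.3,0],
    [0,0,-0.9,0.3,0],
    [0,0,-0.9,0.3,0],
    [0,0,-0.9,0.3,0],
    [0,0,-0.9,0.3,0],
    [0,0,-0.9,0.3,0]
  ]
}}

```text
t: 32.5
tcp_pos: [608.3, -28.3, 48.6]
ee_rot: [2.703, 1.598, 0.002]
force: [6.4, -2.5, -6.3]
width: 9.8
```

```bash
python3 ck.py
```

```text
t 32.5 z 48.6 yaw 61.2 bearing 61.5 L 96.6 F [ 6.4 -2.5 -6.3] m [-0.59 -0.97  0.46] Ftan(cw resist) 6.8 Frad 0.9 tau_nut 1.12 w 9.8
corr tool x,y [ 0.1 -0.5]
```

Emit:
{"api": "play_rows", "payload": {
  "motion": [
    [0,0,2,0,-1.5],
    [0,0,2.5,0,-1.5],
    [0,0,2,0,-1],
    [0,0,0,-6,0],
    [0,0,0,-10,0],
    [0,0,0,-15,0],
    [0,0,0,-12,0],
    [0,0,0,0,0]
  ]
}}

```text
t: 33.17
tcp_pos: [612.5, -23.8, 81.9]
ee_rot: [-2.65, -1.665, -0.02]
force: [0.5, -9.6, -0.2]
width: 9.4
```

```bash
python3 ck.py; python3 go.py 490 -30 95 66
```

```text
t 33.17 z 81.9 yaw 64.3 bearing 62.5 L 90.7 F [ 0.5 -9.6 -0.2] m [-2.08 -0.17 -0.32] Ftan(cw resist) 4.6 Frad -8.4 tau_nut 0.12 w 9.4
corr tool x,y [-5.8  2.8]
t 33.17 p [612.5 -23.8  81.9] yaw 64.3 tilt 0.99 F [ 0.5 -9.6 -0.2] Mz [-2.08 -0.17 -0.32] w 9.4
tool shift [ -58.5 -107.7  -13.8] turn -1.7
```

Emit:
{"api": "play_rows", "payload": {
  "motion": [
    [0,-3,1,0,0],
    [0,-2,1,-2,0],
    [0,0,0,-4,0],
    [0,0,0,-4,0],
    [0,0,0,-4,0],
    [0,0,0,0,0],
    [0,0,0,0,0],
    [0,0,0,0,0]
  ]
}}

```text
t: 33.83
tcp_pos: [612.3, -21.4, 87.2]
ee_rot: [-2.659, -1.632, -0.044]
force: [3.3, -1.3, -5.3]
width: 9.7
```

```bash
python3 ck.py; python3 ring.py
```

```text
t 33.83 z 87.2 yaw 63.1 bearing 61.6 L 88.6 F [ 3.3 -1.3 -5.3] m [-0.55 -0.62 -0.22] Ftan(cw resist) 3.6 Frad 0.3 tau_nut 0.09 w 9.7
corr tool x,y [-7.9  2.2]
[(-180, [67.0, 69.0, 69.0]), (-120, [44.0, 58.0, 64.0]), (-60, [36.0, 47.0, 49.0]), (0, [41.0, 43.0, 44.0]), (60, [40.0, 42.0, 43.0]), (120, [45.0, 48.0, 50.0])]
```

Emit:
{"api": "play_rows", "payload": {
  "motion": [
    [0,-1,0,5,0],
    [0,-1.5,0.5,6,0],
    [0,-1.5,0.5,6,0],
    [0,-1.5,0.5,6,0],
    [0,-1,0.5,5,0],
    [0,-1,0,4,0],
    [0,0,0,2,0],
    [0,0,0,0,0]
  ]
}}

```text
t: 34.55
tcp_pos: [610.5, -32.1, 64.2]
ee_rot: [-2.654, -1.637, -0.032]
force: [0.1, 0.1, -0.1]
width: 9.7
```

```bash
python3 ck.py; python3 ring.py
```

```text
t 34.55 z 64.2 yaw 63.3 bearing 63.7 L 99.0 F [ 0.1  0.1 -0.1] m [ 0.4  -0.15  0.25] Ftan(cw resist) -0.0 Frad 0.1 tau_nut 0.25 w 9.7
corr tool x,y [ 2.5 -0.7]
[(-180, [50.0, 64.0, 66.0]), (-120, [40.0, 49.0, 62.0]), (-60, [35.0, 46.0, 46.0]), (0, [44.0, 45.0, 46.0]), (60, [44.0, 45.0, 46.0]), (120, [45.0, 47.0, 48.0])]
```

Emit:
{"api": "play_rows", "payload": {
  "motion": [
    [0,1,0,3,0],
    [0,1,0,3,0],
    [0,0.5,0,3,0],
    [0,0,0,3,0],
    [0,0,0,2,0],
    [0,0,0,2,0],
    [0,0,0,2,0],
    [0,0,0,0,0]
  ]
}}

```text
t: 35.27
tcp_pos: [610.2, -34.7, 52.3]
ee_rot: [-2.652, -1.648, -0.013]
force: [-2.2, -1.0, 2.2]
width: 9.5
```

```bash
python3 ck.py; python3 ring.py
```

```text
t 35.27 z 52.3 yaw 63.7 bearing 64.2 L 101.4 F [-2.2 -1.   2.2] m [0.24 0.03 0.27] Ftan(cw resist) -1.5 Frad -1.9 tau_nut 0.11 w 9.5
corr tool x,y [ 4.9 -0.8]
[(-180, [45.0, 48.0, 60.0]), (-120, [38.0, 46.0, 58.0]), (-60, [33.0, 45.0, 46.0]), (0, [45.0, 47.0, 48.0]), (60, [46.0, 47.0, 48.0]), (120, [45.0, 47.0, 47.0])]
```

Emit:
{"api": "play_rows", "payload": {
  "motion": [
    [0,0,1.7,0,-1],
    [0,0,1.7,0,-1],
    [0,0,1.7,0,-1],
    [0,0,0.5,0,0],
    [0,0,0,0,0],
    [0,0,0,0,0],
    [0,0,0,0,0],
    [0,0,0,0,0]
  ]
}}

```text
t: 35.98
tcp_pos: [614.5, -36.6, 51.8]
ee_rot: [-2.602, -1.72, -0.01]
force: [-3.2, -2.3, 2.7]
width: 9.6
```

```bash
python3 ck.py; python3 ring.py
```

```text
t 35.98 z 51.8 yaw 66.9 bearing 66.8 L 101.3 F [-3.2 -2.3  2.7] m [0.07 0.2  0.07] Ftan(cw resist) -2.0 Frad -3.3 tau_nut -0.14 w 9.6
corr tool x,y [4.8 0.1]
[(-180, [46.0, 48.0, 61.0]), (-120, [40.0, 47.0, 60.0]), (-60, [35.0, 45.0, 46.0]), (0, [44.0, 47.0, 48.0]), (60, [46.0, 47.0, 48.0]), (120, [45.0, 47.0, 48.0])]
```

Emit:
{"api": "play_rows", "payload": {
  "motion": [
    [0,-0.3,-0.2,-2,0],
    [0,0,0,-3,0],
    [0,0,0,-3,0],
    [0,0,0,-3,0],
    [0,0,0,-3,0],
    [0,0,0,0,0],
    [0,0,0,0,0],
    [0,0,0,0,0]
  ]
}}

```text
t: 36.7
tcp_pos: [613.3, -34.6, 58.7]
ee_rot: [-2.604, -1.717, -0.014]
force: [2.9, 0.4, -5.1]
width: 9.1
```

```bash
python3 ck.py; python3 ring.py
```

```text
t 36.7 z 58.7 yaw 66.8 bearing 65.7 L 100.1 F [ 2.9  0.4 -5.1] m [-0.35 -0.51 -0.2 ] Ftan(cw resist) 2.5 Frad 1.5 tau_nut 0.05 w 9.1
corr tool x,y [3.5 1.8]
[(-180, [47.0, 61.0, 64.0]), (-120, [41.0, 48.0, 62.0]), (-60, [33.0, 45.0, 47.0]), (0, [45.0, 47.0, 47.0]), (60, [45.0, 47.0, 47.0]), (120, [45.0, 47.0, 48.0])]
```

```bash
python3 go.py 0 0 0; python3 - <<'E'
from h import *
print(rot(r.state()['ee_rot']).round(3))
out=[]
for n,c0 in(('scene',(650,40)),('top',(650,40))):
    s=imaging.snapshot(n); np.save(n+'3.npy',s,allow_pickle=True)
    q=(np.array([[*c0,50.]])-np.array(s['origin']))@rot(s['orientation']); q=q[:,:2]/q[:,2:]
    K=s['intrinsics']; u,v=(int(q[0,i]*K[i,i]+K[i,2]) for i in(0,1))
    out.append(cv2.resize(s['img'][v-35:v+35,u-35:u+35],(400,400),interpolation=cv2.INTER_CUBIC))
cv2.imwrite('pics/jam.png',np.hstack(out))
E
```

```text
t 36.75 p [613.3 -34.6  58.7] yaw 66.8 tilt 1.37 F [ 2.8  0.4 -4.9] Mz [-0.29 -0.5  -0.22] w 9.6
tool shift [-211.  -576.5   62.4] turn 
[[ 0.394  0.919 -0.005]
 [ 0.919 -0.394  0.023]
 [ 0.02  -0.014 -1.   ]]
```

View pics/jam.png

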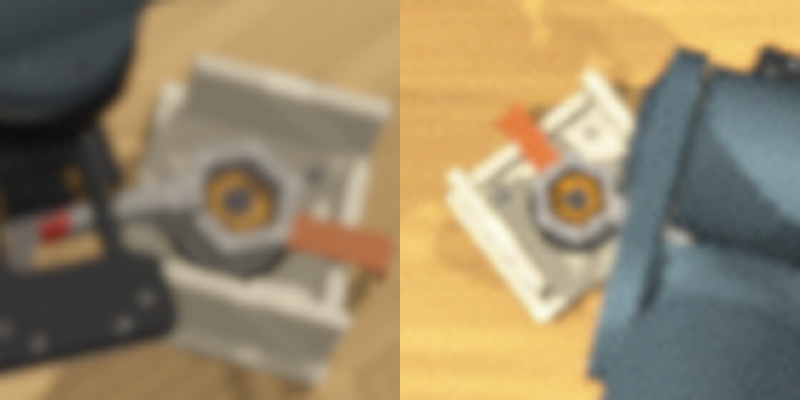

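Emit:
{"api": "play_rows", "payload": {
  "motion": [
    [0,0,1,3,0],
    [0,0,1,3,0],
    [0,0,0,1,-1],
    [0,0,1.5,0,-1],
    [0,0,0,-6,0],
    [0,0,0,-12,0],
    [0,0,0,-12,0],
    [0,0,0,0,0]
  ]
}}

```text
t: 37.52
tcp_pos: [617.8, -31.5, 81.0]
ee_rot: [-2.567, -1.759, -0.028]
force: [0.8, -0.8, -1.2]
width: 9.3
```

```bash
python3 ck.py; python3 ring.py
```

```text
t 37.52 z 81.0 yaw 68.8 bearing 67.4 L 95.4 F [ 0.8 -0.8 -1.2] m [-0.09 -0.27 -0.11] Ftan(cw resist) 1.0 Frad -0.4 tau_nut -0.01 w 9.3
corr tool x,y [-1.2  2.3]
[(-180, [54.0, 57.0, 60.0]), (-120, [44.0, 55.0, 58.0]), (-60, [36.0, 52.0, 53.0]), (0, [48.0, 50.0, 51.0]), (60, [45.0, 49.0, 49.0]), (120, [49.0, 52.0, 53.0])]
```

Emit:
{"api": "play_rows", "payload": {
  "motion": [
    [0,0,0.5,-6,0],
    [0,0,0.5,-8,-1],
    [0,0,0,-8,1],
    [0,0,0,0,0],
    [0,0,0,0,0],
    [0,0,0,0,0],
    [0,0,0,0,0],
    [0,0,0,0,0]
  ]
}}

```text
t: 38.23
tcp_pos: [614.8, -32.6, 102.0]
ee_rot: [-2.561, -1.758, -0.016]
force: [0.6, 0.1, -4.1]
width: 9.4
```

```bash
python3 ck.py; python3 ring.py
```

```text
t 38.23 z 102.0 yaw 68.9 bearing 66.1 L 97.6 F [ 0.6  0.1 -4.1] m [-0.1  -0.1  -0.01] Ftan(cw resist) 0.5 Frad 0.3 tau_nut 0.04 w 9.4
corr tool x,y [1.  4.9]
[(-120, [65.0, 67.0, 68.0]), (-60, [23.0, 60.0, 65.0]), (0, [66.0, 69.0, 69.0]), (60, [65.0, 68.0, 69.0]), (120, [61.0, 66.0, 67.0])]
```

Emit:
{"api": "play_rows", "payload": {
  "motion": [
    [0,0,0,-12,0],
    [0,0,0,-12,0],
    [0,-11,-29,0,0],
    [0,-11,-29,0,0],
    [0,-11,-29,0,0],
    [0,-11,-29,0,0],
    [0,0,0,10,0],
    [0,0,0,15,0]
  ]
}}

```text
t: 38.95
tcp_pos: [491.1, -33.7, 113.2]
ee_rot: [-2.57, -1.766, -0.03]
force: [0.2, -0.8, -3.6]
width: 9.4
```

```bash
python3 ck.py; python3 go.py 490 -30 62 69
```

```text
t 38.95 z 113.2 yaw 69.0 bearing 28.9 L 186.6 F [ 0.2 -0.8 -3.6] m [-0.14 -0.08 -0.02] Ftan(cw resist) 0.5 Frad -0.7 tau_nut 0.13 w 9.4
corr tool x,y [ 46.3 120.1]
t 38.95 p [491.1 -33.7 113.2] yaw 69.0 tilt 1.72 F [ 0.2 -0.8 -3.6] Mz [-0.14 -0.08 -0.02] w 9.4
tool shift [ 1.6 -2.  51.3] turn -0.0
```

Lower it; the ring touches first. Then I'll level the wrench by pressing gently with a light grip.

Emit:
{"api": "play_rows", "payload": {
  "motion": [
    [0,0,0,15,0],
    [0,0,0,14,0],
    [0,0,0,8,0],
    [0,0,0,6,0],
    [0,0,0,6,0],
    [0,0,0,5,0],
    [0,0,0,4,0],
    [0,0,0,3,0]
  ],
  "newtons": 15
}}

```text
t: 39.62
tcp_pos: [495.9, -33.4, 55.3]
ee_rot: [-2.577, -1.771, -0.04]
force: [-0.9, -1.2, -3.2]
width: 9.8
```

```bash
python3 ck.py
```

```text
t 39.62 z 55.3 yaw 69.0 bearing 29.6 L 182.3 F [-0.9 -1.2 -3.2] m [-0.08  0.03  0.05] Ftan(cw resist) -0.5 Frad -1.4 tau_nut 0.15 w 9.8
corr tool x,y [ 44.3 115.7]
```

Emit:
{"api": "play_rows", "payload": {
  "motion": [
    [0,0,0,4,0],
    [0,0,0,4,0],
    [0,0,0,4,0],
    [0,0,0,3,0],
    [0,0,0,3,0],
    [0,0,0,2,0],
    [0,0,0,1,0],
    [0,0,0,0,0]
  ]
}}

```text
t: 40.28
tcp_pos: [498.3, -33.5, 37.2]
ee_rot: [-2.576, -1.772, -0.039]
force: [0.3, -0.6, -3.2]
width: 10.0
```

```bash
python3 ck.py
```

```text
t 40.28 z 37.2 yaw 69.1 bearing 30.0 L 180.2 F [ 0.3 -0.6 -3.2] m [-0.08 -0.01 -0.01] Ftan(cw resist) 0.5 Frad -0.5 tau_nut 0.11 w 10.0
corr tool x,y [ 43.4 113.6]
```

Emit:
{"api": "play_rows", "payload": {
  "motion": [
    [0,0,0,1.5,0],
    [0,0,0,1,0],
    [0,0,0,1,0],
    [0,0,0,1,0],
    [0,0,0,0.5,0],
    [30,0,0,0,0],
    [94,0,0,0,0],
    [94,0,0,0,0]
  ]
}}

```text
t: 40.95
tcp_pos: [500.1, -33.7, 37.5]
ee_rot: [-2.574, -1.774, -0.037]
force: [0.8, -0.7, -0.1]
width: 26.4
```

Emit:
{"api": "play_rows", "payload": {
  "motion": [
    [94,0,0,0,0],
    [94,0,0,-0.5,0],
    [94,0,0,-0.5,0],
    [94,0,0,-0.5,0],
    [94,0,0,-0.5,0],
    [94,0,0,0,0],
    [94,0,0,-0.5,0],
    [94,0,0,-0.5,0]
  ]
}}

```text
t: 41.62
tcp_pos: [500.8, -33.9, 40.7]
ee_rot: [-2.575, -1.774, -0.039]
force: [0.3, 0.8, -0.6]
width: 79.6
```

```bash
python3 ck.py
```

```text
t 41.62 z 40.7 yaw 69.1 bearing 30.5 L 178.3 F [ 0.3  0.8 -0.6] m [-0.07 -0.07  0.04] Ftan(cw resist) -0.0 Frad 0.8 tau_nut -0.05 w 79.6
corr tool x,y [ 42.8 111.3]
```

Now raise, pull back, and check.

Emit:
{"api": "play_rows", "payload": {
  "motion": [
    [94,0,0,-5,0],
    [94,0,0,-20,0],
    [94,0,0,-30,0],
    [94,0,0,-35,0],
    [94,0,0,-35,0],
    [94,-35,0,0,0],
    [94,-35,0,0,0],
    [94,-35,0,0,0]
  ]
}}

```text
t: 42.28
tcp_pos: [461.9, -133.8, 171.6]
ee_rot: [-2.566, -1.79, -0.038]
force: [0.2, -1.7, 0.5]
width: 94.1
```

Emit:
{"api": "play_rows", "payload": {
  "motion": [
    [94,-35,0,0,0],
    [94,-35,0,0,0],
    [94,-35,0,0,0],
    [94,-35,0,0,0],
    [94,-35,0,0,0],
    [94,-20,0,0,0],
    [94,0,0,0,0],
    [94,0,0,0,0]
  ]
}}

```text
t: 42.95
tcp_pos: [388.6, -330.7, 172.1]
ee_rot: [-2.58, -1.787, -0.041]
force: [0.6, -0.4, -0.3]
width: 93.9
```

```bash
python3 go.py 0 0 0; python3 - <<'E'
from h import *
S=[]
for n in('scene','top'):
    s=imaging.snapshot(n); s0=np.load(n+'0.npy',allow_pickle=True).item()
    P=cloud(s); hsv=cv2.cvtColor(s['img'],cv2.COLOR_BGR2HSV)
    red=((hsv[...,0]<8)|(hsv[...,0]>172))&(hsv[...,1]>150)&(hsv[...,2]>110)&(np.hypot(P[...,0]-500,P[...,1]+30)<60)
    print(n,'red',P[red].mean(0).round(1) if red.any() else '')
    b=(P[...,2]>17)&(P[...,2]<70)&(hsv[...,1]<75)
    c=np.array([500,-33]); u=np.array([.36,.93]); q=(P[...,:2]-c)@u; t=(P[...,:2]-c)@[.93,-.36]
    for lo in range(-110,130,20):
        m=b&(q>lo)&(q<lo+20)&(abs(t)<30); 
        if m.sum()>3: print(lo+10,m.sum(),np.percentile(P[m][:,2],[50,90]).round(1),end=' ')
    print()
    S.append(cv2.resize(s['img'],(400,300)))
    cv2.imwrite(f'pics/end_{n}.png',s['img'])
cv2.imwrite('pics/end.png',cv2.resize(np.hstack([cv2.imread('pics/end_scene.png')[100:384,40:480],cv2.imread('pics/end_top.png')[40:324,110:400]]),(800,312)))
E
```

```text
t 42.95 p [ 388.6 -330.7  172.1] yaw 69.4 tilt 1.49 F [ 0.6 -0.4 -0.3] Mz [-0.03 -0.02  0.  ] w 93.9
tool shift [ 169.  -482.2  170.2] turn 
scene red [504.1 -26.5  42.2]
-80 105 [41.6 44.2] -60 49 [41.8 43.7] -40 42 [42.3 43.6] -20 30 [41.8 44.2] 40 40 [42.  44.1] 60 55 [41.  44.1] 80 73 [28.5 43.3] 100 66 [25.8 28. ] 120 57 [26.3 28.2] 
top red [503.1 -26.3  43.7]
-80 43 [42.6 47.9] -60 26 [43.9 47. ] -40 23 [43.9 47.2] -20 14 [43.6 47.8] 40 22 [41.1 45.7] 60 25 [42.9 46.4] 80 36 [36.6 46.8] 100 28 [26.5 31.6] 120 22 [28.4 32. ]
```

View pics/end.png

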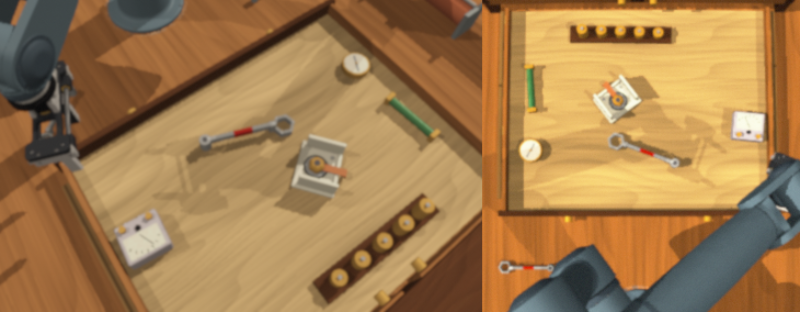

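```bash
python3 - <<'E'
from h import *
def ph(s,c0,z=34):
    g=np.arange(480); gx,gy=np.meshgrid(g,g)
    W=np.c_[(c0[0]+30-gy/8).ravel(),(c0[1]+30-gx/8).ravel(),np.full(gx.size,z)]
    q=(W-np.array(s['origin']))@rot(s['orientation']); q=q[:,:2]/q[:,2:]
    q=q*(1+s['k1']*(q**2).sum(1,keepdims=True)); K=s['intrinsics']
    im=cv2.remap(s['img'],(q[:,0]*K[0,0]+K[0,2]).reshape(480,480).astype(np.float32),(q[:,1]*K[1,1]+K[1,2]).reshape(480,480).astype(np.float32),cv2.INTER_CUBIC).astype(np.float32)
    pol=cv2.warpPolar(im.max(2)-im.min(2),(220,720),(240,240),220,cv2.WARP_POLAR_LINEAR)
    pa=np.arange(720)*2*np.pi/720; a=np.arctan2(-np.cos(pa),-np.sin(pa)); deg=np.degrees(a); o=[]
    for T in(45,60,75):
        rr=np.array([80+np.argmax(row[80:]<T) for row in pol])/8.; ok=((deg<5)|(deg>80))&(rr>11)&(rr<21)
        A=np.c_[np.ones_like(a),*[f(k*a) for k in(1,2,6) for f in(np.cos,np.sin)]]
        for _ in range(3):
            c,*_=np.linalg.lstsq(A[ok],rr[ok],rcond=None); ok&=abs(rr-A@c)<1.5
        o.append((round(float(np.degrees(np.arctan2(c[6],c[5]))/6%60),1),round(float(np.hypot(*c[5:])),2)))
    return o
for n,c0 in(('scene',(654.6,56)),('top',(654.1,57.3))): print(n,ph(imaging.snapshot(n),c0))
E
```

```text
scene [(19.1, 0.47), (18.9, 0.45), (16.8, 0.5)]
top [(20.2, 0.55), (20.3, 0.47), (19.8, 0.42)]
```

```bash
python3 - <<'E'
from h import *
def rect(s,im,c0,z,n=380):
    g=np.arange(n); gx,gy=np.meshgrid(g,g); k=n/44
    W=np.c_[(c0[0]+22-gy/k).ravel(),(c0[1]+22-gx/k).ravel(),np.full(gx.size,z)]
    q=(W-np.array(s['origin']))@rot(s['orientation']); q=q[:,:2]/q[:,2:]
    q=q*(1+s['k1']*(q**2).sum(1,keepdims=True)); K=s['intrinsics']
    return cv2.remap(im,(q[:,0]*K[0,0]+K[0,2]).reshape(n,n).astype(np.float32),(q[:,1]*K[1,1]+K[1,2]).reshape(n,n).astype(np.float32),cv2.INTER_LANCZOS4)
rows=[]
for n,c0 in(('scene',(654.6,56)),('top',(654.1,57.3))):
    s0=np.load(n+'0.npy',allow_pickle=True).item(); L=[imaging.snapshot(n) for _ in range(4)]
    avg=np.mean([x['img'].astype(np.float32) for x in L],0); np.save(n+'9.npy',avg)
    A=rect(s0,s0['img'].astype(np.float32),c0,36); B=rect(L[0],avg,c0,36)
    D=np.clip(128+3*(B-A),0,255); rows.append(np.hstack([np.clip(A*1.2,0,255),np.clip(B*1.2,0,255),D]))
    print(n,np.abs(B-A).mean().round(2),np.abs(B-A)[150:230,150:230].mean().round(2))
cv2.imwrite('pics/cmp.png',cv2.resize(np.vstack(rows),(798,532)))
E
```

```text
scene 1.58 1.63
top 3.6 3.2[ WARN:0@14.706] global loadsave.cpp:1063 imwrite_ Unsupported depth image for selected encoder is fallbacked to CV_8U.
```

View pics/cmp.png

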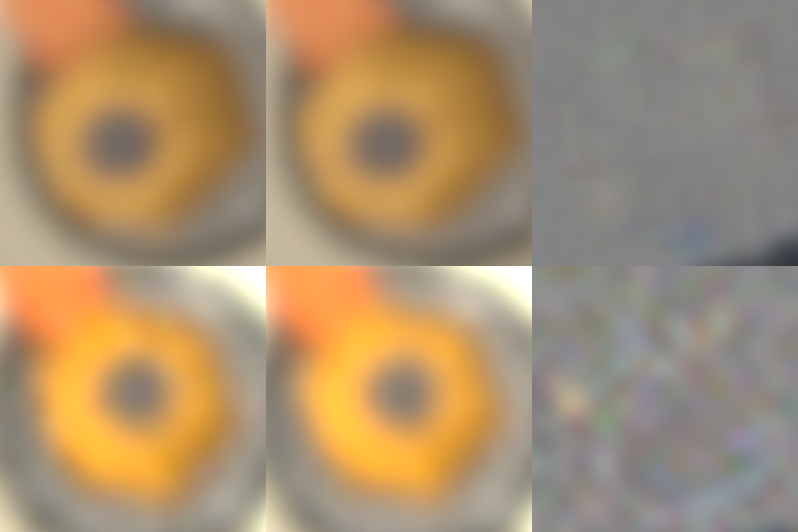

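```bash
python3 -c "
from workcell import r
r.sign_off(); print(r.state()['t'])"
```

```text
the job is handed in; nothing more can be done
the job is handed in; nothing more can be done
```

The nut was tightened with the ring wrench in three swings, reseating the ring between them. The wrench now lies flat on the drawer's base and I handed the job in at about 43 s. One check on the nut's final angle came out ambiguous.

**Tightening:** In the first two swings the nut turned at about 0.35 N m. In the third it came up against a firm stop. There I held about 1.1 N m (about 12 N at mid-handle) for roughly 1.4 s, and the wrench did not move on in the second half of that. The highest torque I read was 1.16 N m, below the 1.9 N m at which the porcelain cracks. I only read forces at the end of each move, so short peaks in between were not seen.

**Trouble on the way:**
- **First seating:** The ring missed the nut, and the wrench tipped in the grip. I levelled it by pressing it onto the drawer base, then seated it properly.
- **Last lift:** The ring jammed on the nut. I freed it by lowering, turning back a few degrees and lifting again.

**Last checks:**
- **Wrench:** It is level by depth readings (bar top about 43 mm, ring top about 27 mm). Its ring is about 116 mm from the nut's axis and clear of the block.
- **Bystanders:** The compass, ammeter and glass tube look unmoved in the final pictures. I did not measure their positions.
- **Nut angle:** The camera's estimate of the nut's corner direction is about 2° from its starting value. That would fit a turn of close to 120°. It is about 10° off the angle the wrench readings give. I think the camera estimate is biased, because the wrench was never turned back far enough to loosen the nut, but I did not confirm this independently.

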